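# Free the batch scale and make up the charge

## Robot

A 6-joint arm with a two-finger parallel gripper is mounted at the origin on the work surface. World frame = base frame: x ahead of the robot, y to its left, z up, the work surface at z = 0. Lengths are in mm, angles in rad, forces in N, time in s.
With the tool pointing down it reaches from about 350 to 875 mm from the base axis. Payload 4.2 kg.
Tool frame: the origin (TCP) lies between the finger pads; the fingertips stand 17 mm ahead of it and the grasp point (between the pads) lies 2 mm behind it (nose_length is the distance from the TCP to the fingertips, in mm); z points along the fingers, y is the direction in which the jaws open and shut (so a half turn about z gives the same grasp; the last joint's range is limited). The gripper opens to 85 mm and grips with 20 to 120 N. Pads are 22 mm wide; open, the fingers measure 114 mm over their backs; the gripper's body (76 mm by 85 mm) begins 54 mm behind the grasp point. The pads swing forward as they close: fully open they stand 13 mm farther back than shut.
Start: joints at [1.476, 0.385, 0.008, 0, -1.194, -0.259], TCP at [216.508, 586.28, 248.312] pointing down, gripper open.
Joint ranges: [-3.14, 3.14], [-1.21, 2.06], [-1.07, 1.41], [-3.16, 2.05], [-2.99, -0.16], [-3.1, 3.1]. Speed limits (rad/s): [2.79, 2.79, 3.14, 3.14, 3.14, 3.14].

## Interface

Orientations are given as a unit quaternion [x, y, z, w].
In Python, from bench import * gives the robot as it stands.
- The arm moves only by the tool jog_arm, never from a script. Its argument "increments" is a list of rows, each a list of 4 numbers: the shift along the tool's x, y, z in m, then the turn about the tool's z in degrees. A call has 1 to 10 rows; each row is the pose to reach, as a shift and turn from the pose measured when the call began, along the tool's axes at that moment; what a row does not reach only later rows make up. A row lasts 1/8 s, in which the tool goes at most 62.5 mm and 10.7 degrees, less where a joint would pass 70% of its speed; a pose out of reach is approached as far as the arm can. A call with a gripper value outside its range is refused whole. "hand" is the gripper's target within -1 to 1 (fully open at 1, half-way at 0, shut at -1), set as the call begins (left out, the last holds). The fingers move at their own pace and stop on an object; the grip force is fixed at half the most. Time passes only in rows, so rows that repeat a pose let the fingers close. It gives the time, the measured TCP pose, the force and the opening at its end, in the units of the state.
- read_state(): the state, without advancing time (a new reading comes with each control period).
- get_image(name): name is "side" or "top" or "wrist"; returns the picture (400x640x3 uint8, red, green, blue); there is no depth.
- calibration(name): a dict with "fx", "fy", "cx", "cy" (pixels), "D" ([k1, k2, p1, p2, k3] as OpenCV has them; the pictures are not rectified), "position" and "rotation" of the camera in the world; the wrist camera has in their place "hand_eye" (4x4, takes a point from camera to tool coordinates, whose origin is the TCP and whose axes are the flange's). Camera axes: x right, y up, looking along -z (the intrinsics and any distortion apply to the point x, -y, -z); pixel columns grow to the right and rows downward; lengths in mm; the calibration is good to about 2 mm. A picture is of the moment at which its call begins: read the wrist's pose just before it. calibration takes no time and is no camera call.
- job_done(): hands the job in, once; it reports no verdict.
The state is a dict: "clock": time; "joints": joint angles; "joint_vel": joint speeds; "joint_efforts": joint torques, N m; "position": TCP position; "ee_rot": TCP orientation; "contact_force": force on the tool from outside, world axes, zero at the start; "wrist_torque": the same for the moment, N m; "gripper_width": finger opening in mm.
Only numpy, scipy, OpenCV 4.12 (cv2) and the standard library are available. Lean on these libraries where they do the work, as an engineer would, in place of code of your own. Each camera call takes 0.05 s, during which the arm holds its last target.

## Task

The scale beside the analyser is still locked: work the orange transport wedge loose with small alternating side pulls until it slides out from under the pan, and lay it flat in the grey tray. Then, with the sample left on the pan, stand blue canisters on the pan one by one until the red pointer rests inside the green band; stand the canisters left over in the green tray, and leave the other things on the bench alone.

Things in the scene. Friction and masses are not known exactly. Their poses are not given: they have to be found in the camera images.
- scale: Sprung batch scale fixed to the bench: base plate 150 mm wide, 8 mm thick, from x -190 to +80 mm, with a level tongue 108 mm wide in front of it, to x -285. Origin on the bench under the pan's centre; z up; -x is its front, where the wedge sticks out. White gauge plates with a green band stand at y +-88 mm, top 100 mm above the bench.
- scale_front (a point): Point of the scale's frame (-170, 0, 8) mm, on the base plate: where the wedge's origin is (within 4 mm) when the wedge is home. Axes as the scale's: the wedge is drawn out along -x.
- scale_pin (a point): Foot of the scale's fixed upright locking pin, at scale frame (-130, 0, 8) mm; steel, 12 mm diameter, 46 mm tall, standing in the wedge's slot. A fixed yellow bridge bar crosses over pin and wedge (14 mm wide along x, underside 54 mm, top 64 mm above the bench, legs at y +-62 mm, 10 mm wide), so the wedge cannot be lifted until it is clear of the pin.
- pan (a joint): How far the pan has sunk (m): 0 at the top, at most 0.041. It sinks 30 mm per kg laid anywhere on it (spring 327 N/m, its own weight balanced; settles in about 1 s). One canister gives 6.3 to 7.0 mm. The red pointer is in the gauge's green band from 0.026 to 0.034. While home, the wedge props the pan up at about 0.
- pan_top (a point): Centre of the pan's upper face, 96 mm above the bench with the pan up; sinks with the pan; axes as the scale's. The steel pan is 144 x 144 mm inside, 150 mm outside, its rim 12 mm higher than its face. A foot 80 mm wide under its front edge (x -68 mm) rests on the wedge.
- wedge: Orange slotted transport wedge, 168 mm long, 72 wide, 0.2 kg. Origin at the underside, under the grip tab; z up; +x to the forked toe (x 150 mm), which is pushed in under the pan, along the scale's +x. Heel block x -18..18 mm, 42 mm high; then two rails, 12 mm wide (y +-24 to 36), 42 mm high to x 102 and sloping down to 14 mm at the toe.
- wedge_grip (a point): Where to pinch the wedge across its y: on the upright grip tab, 66 mm straight above the wedge's origin. The tab is 30 mm long (x), 14 mm thick (y), from 42 to 88 mm above the underside.
- wedge_slot (a point): Centre of the slot at underside level where the pin stands when the wedge is home: wedge x 40 mm. The slot is 48 mm wide between the rails and open at the toe. Black teeth, 10 mm thick along x, 18 mm high, block it by turns: at wedge x 55 mm from the +y rail to y -2, at x 89 from the -y rail to y +2, at x 123 from the +y rail to y -2. A straight pull jams on them.
- wedge_mid (a point): Middle of the wedge's underside, 66 mm from its origin towards the toe. To get the wedge out: draw it about 13 mm (8 to 18) to +y of the centre line and outward (-x) until 34 mm out from home, then 13 mm to -y of the centre line and to 66 mm out, then 13 mm to +y and on to 115 mm or more: it is then clear of pin and bridge.
- sample: Copper-coloured round sample capsule standing in the middle of the pan, 40 mm diameter, 40 mm high, of unknown mass (0.15 to 0.63 kg). Origin at the centre of its underside.
- tray: Grey open tray fixed to the bench for the wedge, 230 (x) x 130 (y) x 30 mm high, walls 4 mm, floor 4 mm thick. Origin at the centre of its underside, x along its length.
- store: Green open tray fixed to the bench for canisters left over, 80 (x) x 236 (y) x 20 mm high, walls 4 mm, floor 4 mm thick. Origin at the centre of its underside, y along its length.
- can1: Blue sealed steel canister with a silver band, 46 mm diameter, 58 mm high, about 0.22 kg (within 5 percent), standing on the bench. Origin at the centre of its underside. May be absent.
- can2: Blue sealed steel canister with a silver band, 46 mm diameter, 58 mm high, about 0.22 kg (within 5 percent), standing on the bench. Origin at the centre of its underside. May be absent.
- can3: Blue sealed steel canister with a silver band, 46 mm diameter, 58 mm high, about 0.22 kg (within 5 percent), standing on the bench. Origin at the centre of its underside. May be absent.
- can4: Blue sealed steel canister with a silver band, 46 mm diameter, 58 mm high, about 0.22 kg (within 5 percent), standing on the bench. Origin at the centre of its underside. May be absent.
- can5: Blue sealed steel canister with a silver band, 46 mm diameter, 58 mm high, about 0.22 kg (within 5 percent), standing on the bench. Origin at the centre of its underside. May be absent.
- mouse: Bystander: black computer mouse, 100 x 58 x 22 mm; leave it alone. Origin at its underside.
- vials: Bystander: cardboard rack of vials, 150 x 50 x 64 mm; leave it alone. Origin at its underside.
- jar: Bystander: amber jar, 64 mm diameter, 85 mm high; leave it alone. Origin at its underside.
- carton: Bystander: carton, 110 x 80 x 45 mm; leave it alone. Origin at its underside.
- mug: Bystander: blue mug, 80 mm diameter, 90 mm high; leave it alone. Origin at its underside.
- driver: Bystander: screwdriver lying on the bench; leave it alone. Origin at its underside.
- tape: Bystander: roll of tape lying flat, 90 mm diameter, 22 mm high; leave it alone. Origin at its underside.

How it is judged (in metres and radians):
On the way, in this order (a step that is already met when the one before it is completed fails the run):
1. the wedge has been drawn to its +y side and out past the first tooth (x of wedge in the frame of scale_front between -0.045 and -0.022 m), for 0.1 s.
2. drawn to the other side and out past the second tooth (x of wedge in the frame of scale_front between -0.08 and -0.055 m), for 0.1 s.
3. the wedge is out of the scale and lifted off its base plate (horizontal distance between wedge and scale_front above 0.11 m and contact force between wedge and scale below 0.2 N), for 0.2 s.
4. the wedge lies in the grey tray, let go (x of wedge_mid in the frame of tray between -0.045 and 0.045 m and y of wedge_mid in the frame of tray between -0.04 and 0.04 m and height (world z) of wedge_mid below 0.02 m and angle between wedge's own z axis and vertical below 0.15 rad and contact force between the fingers and wedge below 0.1 N), for 0.3 s.
At the end, for the whole second after the job is handed in: Wedge flat (within 0.15 rad) in the grey tray, its middle within 45 mm along and 40 mm across of the centre; pan at rest, sunk 26 to 34 mm; sample standing on the pan; every canister upright and still, on the pan or in the green tray (x of wedge_mid in the frame of tray between -0.045 and 0.045 m and y of wedge_mid in the frame of tray between -0.04 and 0.04 m and height (world z) of wedge_mid below 0.02 m and angle between wedge's own z axis and vertical below 0.15 rad and value of joint pan between 0.026 and 0.034 m and velocity of joint pan between -0.004 and 0.004 m/s and x of sample in the frame of pan_top between -0.075 and 0.075 m and y of sample in the frame of pan_top between -0.075 and 0.075 m and z of sample in the frame of pan_top between -0.006 and 0.008 m and angle between each of sample, can1, can2, can3, can4, can5's own z axis and vertical below 0.12 rad and linear speed of each of can1, can2, can3, can4, can5 below 0.03 m/s and ((x of can1 in the frame of store between -0.04 and 0.04 m and y of can1 in the frame of store between -0.118 and 0.118 m and height (world z) of can1 below 0.012 m) or (x of can1 in the frame of pan_top between -0.075 and 0.075 m and y of can1 in the frame of pan_top between -0.075 and 0.075 m and z of can1 in the frame of pan_top between -0.006 and 0.008 m)) and ((x of can2 in the frame of store between -0.04 and 0.04 m and y of can2 in the frame of store between -0.118 and 0.118 m and height (world z) of can2 below 0.012 m) or (x of can2 in the frame of pan_top between -0.075 and 0.075 m and y of can2 in the frame of pan_top between -0.075 and 0.075 m and z of can2 in the frame of pan_top between -0.006 and 0.008 m)) and ((x of can3 in the frame of store between -0.04 and 0.04 m and y of can3 in the frame of store between -0.118 and 0.118 m and height (world z) of can3 below 0.012 m) or (x of can3 in the frame of pan_top between -0.075 and 0.075 m and y of can3 in the frame of pan_top between -0.075 and 0.075 m and z of can3 in the frame of pan_top between -0.006 and 0.008 m)) and ((x of can4 in the frame of store between -0.04 and 0.04 m and y of can4 in the frame of store between -0.118 and 0.118 m and height (world z) of can4 below 0.012 m) or (x of can4 in the frame of pan_top between -0.075 and 0.075 m and y of can4 in the frame of pan_top between -0.075 and 0.075 m and z of can4 in the frame of pan_top between -0.006 and 0.008 m)) and ((x of can5 in the frame of store between -0.04 and 0.04 m and y of can5 in the frame of store between -0.118 and 0.118 m and height (world z) of can5 below 0.012 m) or (x of can5 in the frame of pan_top between -0.075 and 0.075 m and y of can5 in the frame of pan_top between -0.075 and 0.075 m and z of can5 in the frame of pan_top between -0.006 and 0.008 m))); the robot touches nothing.
It fails at once if a bystander was pushed more than 40 mm (distance of any of mouse, vials, jar, carton, mug, driver, tape from where it was at the start of the episode above 0.04 m).
It fails at once if the sample was tipped over or taken off the pan (angle between sample's own z axis and vertical above 0.5 rad or horizontal distance between sample and pan_top above 0.11 m).
It fails at once if canisters were loaded while the wedge still propped the pan (horizontal distance between wedge and scale_front below 0.09 m and ((x of can1 in the frame of pan_top between -0.075 and 0.075 m and y of can1 in the frame of pan_top between -0.075 and 0.075 m and z of can1 in the frame of pan_top between -0.006 and 0.008 m) or (x of can2 in the frame of pan_top between -0.075 and 0.075 m and y of can2 in the frame of pan_top between -0.075 and 0.075 m and z of can2 in the frame of pan_top between -0.006 and 0.008 m) or (x of can3 in the frame of pan_top between -0.075 and 0.075 m and y of can3 in the frame of pan_top between -0.075 and 0.075 m and z of can3 in the frame of pan_top between -0.006 and 0.008 m) or (x of can4 in the frame of pan_top between -0.075 and 0.075 m and y of can4 in the frame of pan_top between -0.075 and 0.075 m and z of can4 in the frame of pan_top between -0.006 and 0.008 m) or (x of can5 in the frame of pan_top between -0.075 and 0.075 m and y of can5 in the frame of pan_top between -0.075 and 0.075 m and z of can5 in the frame of pan_top between -0.006 and 0.008 m))).
Of can1, can2, can3, can4, can5 only 4 to 5 are there at a start; the rules pass over those that are not, and their reading is None.
At some moment in a run one of can1, can2, can3, can4, can5 may be knocked a few centimetres aside while the robot is not near it.
Once in a run the grip may slacken for a moment while it holds something.
It also fails if it takes over 210 s, if anything falls off the work surface, if the arm or the gripper's body presses on something with over 40 N, if the wrist force passes 120 N, or if a joint passes its speed limit or range.

## Working session

There is one attempt and no reset: what is moved stays moved. The work goes in short steps, Python scripts to look and compute and a tool call to move; the robot and the scene stay as the last step left them, time stands still between calls to the robot, and variables do not carry over. Pictures are saved under pics/ and viewed, and the job is handed in when it is done.

Besides the shell and the picture viewer there is one more tool, called after "Request:" in YAML: its name, and indented under it one key for each argument. jog_arm: Moves the arm, as the interface text tells. Its arguments: {"type":"object","properties":{"increments":{"type":"array"},"hand":{"type":"number"}},"required":["increments"]}

```bash
ls; mkdir -p pics; python3 - <<'E'
from bench import *
import cv2
s=read_state();print(s)
for n in("side","top","wrist"):
    print(n,calibration(n))
    cv2.imwrite(f"pics/{n}0.png",get_image(n)[:,:,::-1])
E
```

```text
pics
{'clock': 0.0, 'joints': array([ 1.47564187e+00,  3.85523363e-01,  6.57444170e-03, -5.17660004e-04,
       -1.19399243e+00, -2.58605839e-01]), 'joint_vel': array([-0.00033762, -0.00081227, -0.00049407, -0.00118203, -0.0005252 ,
       -0.00117275]), 'joint_efforts': array([ 2.91123879e-04, -3.92287660e+01,  1.88403583e+01,  4.18617949e+00,
       -4.66548168e-03,  2.44851073e-06]), 'position': array([216.29778671, 585.76883779, 247.21870572]), 'ee_rot': array([ 9.84380047e-01, -1.76053157e-01, -1.52212238e-04,  1.08857322e-03]), 'contact_force': array([-0.18663658,  0.09025668,  0.25037756]), 'wrist_torque': array([-0.00429925,  0.01342532,  0.01533689]), 'gripper_width': 85.07940579371494}
side {'fx': 454.019461349447, 'fy': 454.019461349447, 'cx': 318.46807521204624, 'cy': 198.95572039626688, 'D': array([0.00206204, 0.        , 0.        , 0.        , 0.        ]), 'position': array([ 135.18032408, -963.14621415, 1322.17764167]), 'rotation': array([ 0.33308064, -0.07645239, -0.20124326,  0.91799426])}
top {'fx': 519.8190270293535, 'fy': 519.8190270293535, 'cx': 322.5885861558549, 'cy': 202.51994245583998, 'D': array([0.01296474, 0.        , 0.        , 0.        , 0.        ]), 'position': array([ 321.94557271,  -27.7965424 , 1498.90476907]), 'rotation': array([ 0.06262848, -0.06564403, -0.70370928,  0.7046714 ])}
wrist {'fx': 302.62928691654736, 'fy': 302.62928691654736, 'cx': 319.274498237971, 'cy': 202.43410730202882, 'D': array([0.00979774, 0.        , 0.        , 0.        , 0.        ]), 'hand_eye': array([[-6.68014903e-04,  9.59576830e-01,  2.81446019e-01,
         7.13729340e+01],
       [ 9.99999146e-01,  3.24895353e-04,  1.26579257e-03,
        -4.05398133e-01],
       [ 1.12318472e-03,  2.81446625e-01, -9.59576227e-01,
        -1.25472787e+02],
       [ 0.00000000e+00,  0.00000000e+00,  0.00000000e+00,
         1.00000000e+00]])}
```

View pics/top0.png

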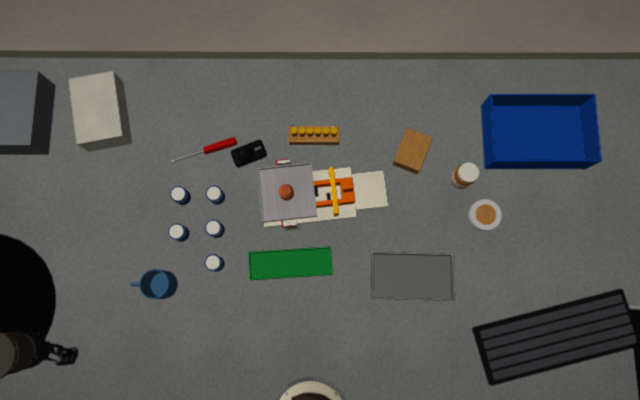

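View pics/side0.png

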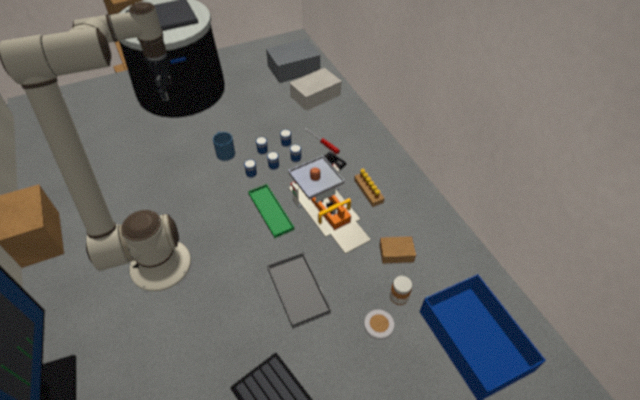

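View pics/wrist0.png

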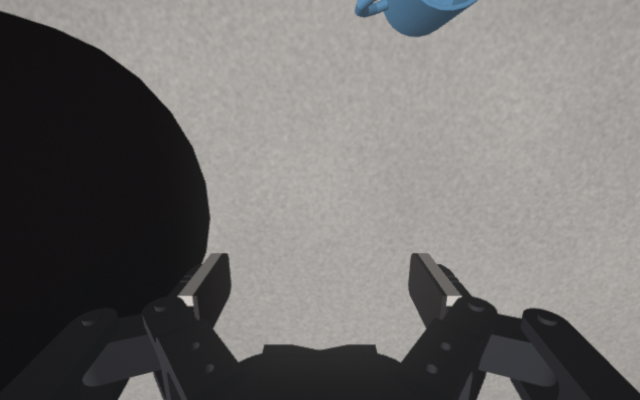

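The top view shows five canisters at about (180,195), (215,195), (177,232), (214,228) and (214,263). The scale is at (290,190) with its front pointing right, the green tray is at (290,263) and the grey tray at (412,276). I'll enlarge the image and write helpers.

```bash
cat > h.py <<'E'
from bench import *
import numpy as np, cv2
from scipy.spatial.transform import Rotation as R
def cam(n,s=None):
    c=calibration(n);K=np.array([[c['fx'],0,c['cx']],[0,c['fy'],c['cy']],[0,0,1]])
    if n=='wrist':
        s=s or read_state();Rt=R.from_quat(s['ee_rot']).as_matrix();H=np.array(c['hand_eye'])
        return K,np.array(c['D']),Rt@H[:3,:3],Rt@H[:3,3]+s['position']
    return K,np.array(c['D']),R.from_quat(c['rotation']).as_matrix(),np.array(c['position'])
F=np.diag([1.,-1,-1])
def px2w(C,uv,z):
    K,D,Rc,p=C
    q=cv2.undistortPoints(np.array(uv,float).reshape(-1,1,2),K,D).reshape(-1,2)
    d=np.c_[q,np.ones(len(q))]@F@Rc.T
    z=np.broadcast_to(z,len(q))
    return p+d*((z-p[2])/d[:,2])[:,None]
def w2px(C,P):
    K,D,Rc,p=C
    X=(np.atleast_2d(P)-p)@Rc@F
    return cv2.projectPoints(X,np.zeros(3),np.zeros(3),K,D)[0].reshape(-1,2)
def crop(img,x0,y0,x1,y1,k,name):
    cv2.imwrite(name,cv2.resize(np.ascontiguousarray(img[y0:y1,x0:x1,::-1]),None,fx=k,fy=k,interpolation=cv2.INTER_CUBIC))
E
python3 - <<'E'
import cv2
im=cv2.imread('pics/top0.png')[:,:,::-1]
from h import *
crop(im,155,110,355,230,4,'pics/t0a.png')
crop(im,155,180,335,310,4,'pics/t0b.png')
crop(im,330,120,490,310,3,'pics/t0c.png')
E
```

```text
(no output)
```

View pics/t0a.png

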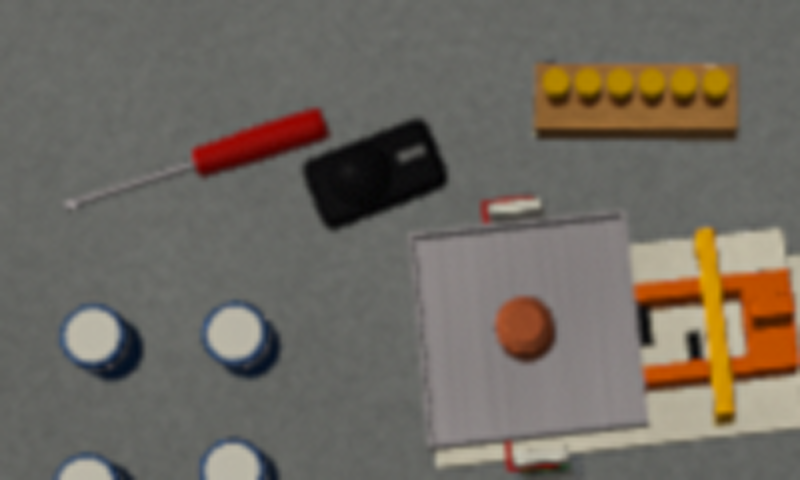

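View pics/t0b.png

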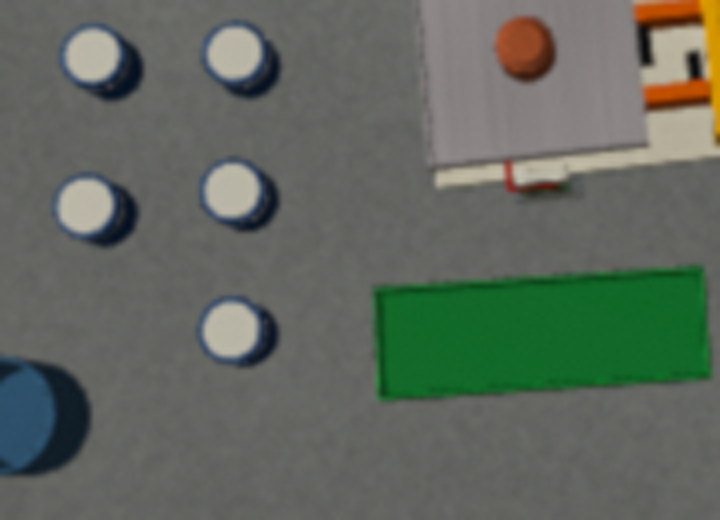

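View pics/t0c.png

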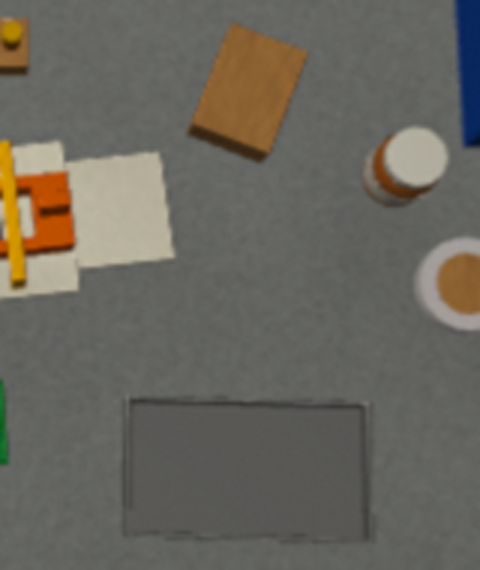

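```bash
python3 - <<'E'
from h import *
from scipy.optimize import least_squares
C=cam('top')
a=lambda l:np.array(l,float)/4+[155,110]
b=lambda l:np.array(l,float)/4+[155,180]
c=lambda l:np.array(l,float)/3+[330,120]
# scale: image right=-x, image down=+y
L=np.array([[75,-75,108],[-75,-75,108],[-75,75,108],[75,75,108],[-285,-54,8],[-285,54,8],[-190,75,8],[80,75,8],[-124+0,62,64]],float)
U=np.r_[a([[412,236],[625,213],[650,425],[430,445]]),c([[160,153],[174,257],[78,291]]),a([[437,467]])]
L=L[:8]
def T(p,L):
    cs,sn=np.cos(p[2]),np.sin(p[2]);return np.c_[p[0]+cs*L[:,0]-sn*L[:,1],p[1]+sn*L[:,0]+cs*L[:,1],L[:,2]]
r=least_squares(lambda p:(w2px(C,T(p,L))-U).ravel(),[500,60,1.57],x_scale=[1,1,.01])
print('scale',r.x,np.round(r.fun.reshape(-1,2),1).tolist())
g=px2w(C,b([[374,288],[703,267],[711,378],[380,400]]),20);print('store',g.round(0).tolist(),g.mean(0))
t=px2w(C,c([[126,398],[370,404],[368,541],[123,536]]),30);print('tray',t.round(0).tolist(),t.mean(0))
d=px2w(C,b([[92,56],[235,53],[86,206],[233,191],[231,330]]),58);print('cans',d.round(0).tolist())
w=a([[525,322]]);print('sample',px2w(C,w,136))
w=a([[772,305]]);print('tabtop?',px2w(C,w,96))
E
```

```text
scale [606.54852217  63.52236713   1.68219414] [[-0.8, -0.7], [0.2, -0.7], [-0.2, -0.3], [-0.4, 0.7], [0.2, -0.4], [0.4, 0.8], [0.9, 0.0], [-0.1, 0.4]]
store [[450.0, 176.0, 20.0], [466.0, -57.0, 20.0], [387.0, -63.0, 20.0], [372.0, 170.0, 20.0]] [418.7051219   56.50067747  20.        ]
tray [[448.0, -174.0, 30.0], [443.0, -403.0, 30.0], [316.0, -395.0, 30.0], [320.0, -169.0, 30.0]] [ 381.87938357 -285.18962356   30.        ]
cans [[610.0, 374.0, 58.0], [613.0, 273.0, 58.0], [504.0, 373.0, 58.0], [515.0, 271.0, 58.0], [418.0, 269.0, 58.0]]
sample [[604.82116399  63.76802788 136.        ]]
tabtop? [[ 625.42219908 -103.77934548   96.        ]]
```

```bash
cat >> h.py <<'E'
def yaw(s): 
    x=R.from_quat(s['ee_rot']).as_matrix()[:,0]; return np.degrees(np.arctan2(x[1],x[0]))
def plan(*ts):
    """ts: (x,y,z,toolx-yaw deg) targets -> tool shifts (m), turn deg"""
    s=read_state();Rt=R.from_quat(s['ee_rot']).as_matrix()
    print('now',s['position'].round(1),'yaw %.1f'%yaw(s),'t %.2f w %.1f'%(s['clock'],s['gripper_width']),'F',s['contact_force'].round(1))
    for t in ts:
        d=Rt.T@(np.array(t[:3])-s['position'])/1000
        dy=(-(t[3]-yaw(s))+180)%360-180
        print(t,'->',d.round(4).tolist(),round(dy,1))
def SC(p):  # scale frame xy-> world
    a=SCY;return np.array([SCX[0]+np.cos(a)*p[0]-np.sin(a)*p[1],SCX[1]+np.sin(a)*p[0]+np.cos(a)*p[1]])
SCX=(606.5,63.5);SCY=1.6822
E
python3 -c "
from h import *
plan((625,-105,200,-83.6))"
```

```text
now [216.4 585.9 247.5] yaw -20.3 t 0.15 w 85.7 F [0.1 0.7 0.2]
(625, -105, 200, -83.6) -> [0.6228, 0.5063, 0.0484] 63.3
```

Request:
jog_arm:
  increments:
    - [0.03,0.025,0,3]
    - [0.07,0.057,0,8]
    - [0.11,0.09,0,13]
    - [0.15,0.122,0,18]
    - [0.19,0.154,0,23]
    - [0.23,0.187,0,28]
    - [0.27,0.219,0,33]
    - [0.31,0.252,0,38]
    - [0.35,0.285,0,43]
    - [0.39,0.317,0,48]
  hand: 1

```text
clock: 1.4
position: [472.8, 151.8, 248.0]
ee_rot: [0.827, -0.562, 0.0, 0.001]
contact_force: [1.1, 1.2, -0.5]
gripper_width: 85.4
```

```bash
python3 -c "
from h import *
plan((625,-105,200,-83.6))"
```

```text
now [472.8 151.8 248. ] yaw -68.4 t 1.40 w 85.4 F [ 1.1  1.2 -0.5]
(625, -105, 200, -83.6) -> [0.2947, -0.0472, 0.0483] 15.2
```

Request:
jog_arm:
  increments:
    - [0.04,-0.006,0.006,3]
    - [0.09,-0.014,0.015,7]
    - [0.14,-0.022,0.025,10]
    - [0.19,-0.03,0.035,13]
    - [0.24,-0.038,0.043,15.2]
    - [0.28,-0.045,0.048,15.2]
    - [0.295,-0.047,0.048,15.2]
    - [0.295,-0.047,0.048,15.2]

```text
clock: 2.4
position: [624.8, -105.8, 199.9]
ee_rot: [0.745, -0.667, -0.0, 0.001]
contact_force: [-0.4, 1.2, -0.4]
gripper_width: 85.7
```

```bash
python3 - <<'E'
from h import *
s=read_state(); im=get_image('wrist'); plan()
cv2.imwrite('pics/w1.png',im[:,:,::-1])
C=cam('wrist',s)
top=[SC((-170+x,y)).tolist()+[96] for x,y in((-15,-7),(15,-7),(15,7),(-15,7))]
print(w2px(C,np.array(top)).round(0))
E
```

```text
now [ 624.6 -104.9  200.3] yaw -83.6 t 2.45 w 85.3 F [-1.1  0.2 -0.2]
[[310. 189.]
 [310. 225.]
 [327. 225.]
 [327. 189.]]
```

View pics/w1.png

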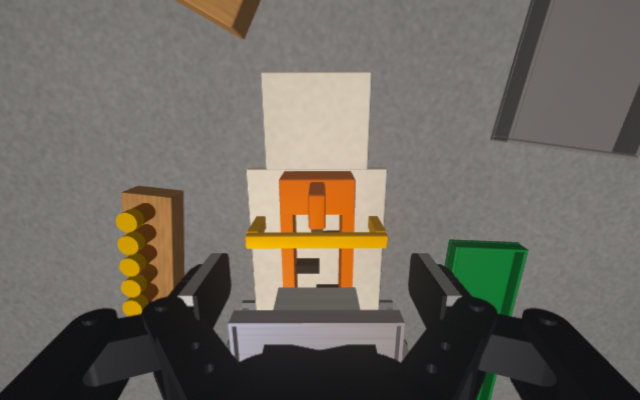

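```bash
python3 - <<'E'
from h import *
im=cv2.imread('pics/w1.png')[:,:,::-1]
crop(im,225,60,425,210,4,'pics/w1a.png')
crop(im,225,160,425,310,4,'pics/w1b.png')
C=cam('wrist',None)
P=lambda l:np.array([SC(p[:2]).tolist()+[p[2]] for p in l])
print(w2px(C,P([(-285,-54,8),(-285,54,8),(-190,-75,8),(-190,75,8),(-137,-67,64),(-137,67,64),(-188,-36,50),(-188,36,50)])).round(1).tolist())
E
```

```text
[[262.4, 65.3], [374.4, 65.2], [247.4, 163.5], [389.8, 163.4], [246.2, 230.1], [390.9, 229.9], [279.5, 172.8], [357.5, 172.8]]
```

View pics/w1a.png

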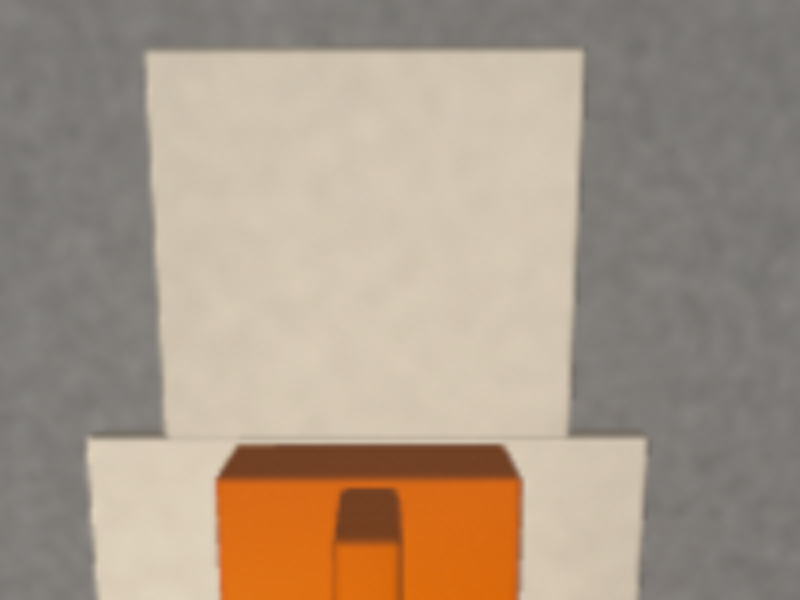

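View pics/w1b.png

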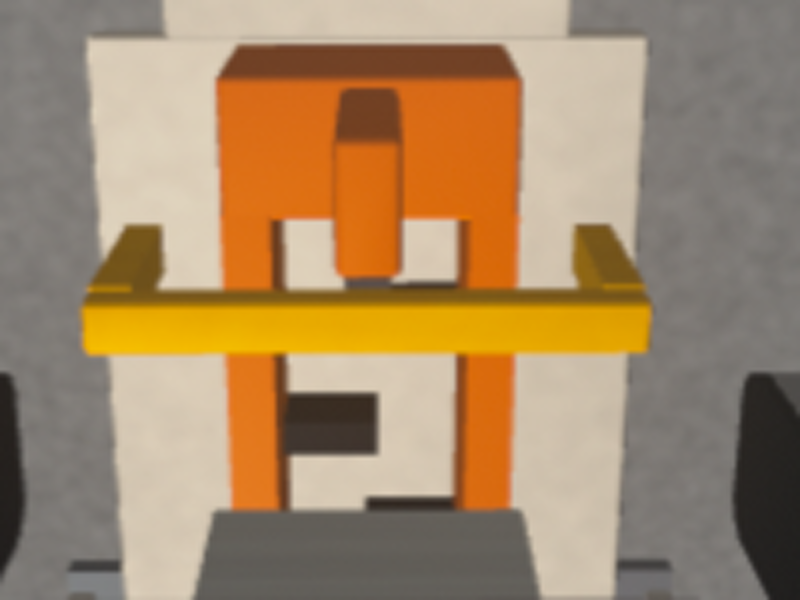

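```bash
python3 - <<'E'
from h import *
p=SC((-167,-1)); plan((*p,74,-83.6))
E
```

```text
now [ 624.6 -104.9  200.3] yaw -83.6 t 2.45 w 85.3 F [-1.1  0.2 -0.2]
(np.float64(626.0597557820068), np.float64(-102.3535979523756), 74, -83.6) -> [-0.0025, -0.0019, 0.1262] -0.0
```

Request:
jog_arm:
  increments:
    - [-0.001,-0.001,0.02,0]
    - [-0.002,-0.002,0.05,0]
    - [-0.0025,-0.002,0.08,0]
    - [-0.0025,-0.002,0.105,0]
    - [-0.0025,-0.002,0.12,0]
    - [-0.0025,-0.002,0.126,0]
    - [-0.0025,-0.002,0.126,0]
    - [-0.0025,-0.002,0.126,0]

```text
clock: 3.45
position: [626.8, -102.3, 75.4]
ee_rot: [0.745, -0.667, 0.001, 0.0]
contact_force: [0.2, 0.2, 0.6]
gripper_width: 85.5
```

Request:
jog_arm:
  increments:
    - [0,0,0,0]
    - [0,0,0,0]
    - [0,0,0,0]
    - [0,0,0,0]
    - [0,0,0,0]
    - [0,0,0,0]
    - [0,0,0,0]
    - [0,0,0,0]
  hand: -1

```text
clock: 4.45
position: [626.8, -102.4, 75.5]
ee_rot: [0.745, -0.667, 0.001, 0.0]
contact_force: [-1.2, -0.5, 2.6]
gripper_width: 13.6
```

```bash
python3 - <<'E'
from h import *
plan((626,-102,74,-83.6))
cv2.imwrite('pics/w2.png',get_image('wrist')[:,:,::-1])
E
```

```text
now [ 626.8 -102.4   75.5] yaw -83.6 t 4.45 w 13.6 F [-1.2 -0.5  2.6]
(626, -102, 74, -83.6) -> [-0.0005, 0.0007, 0.0015] -0.0
```

View pics/w2.png

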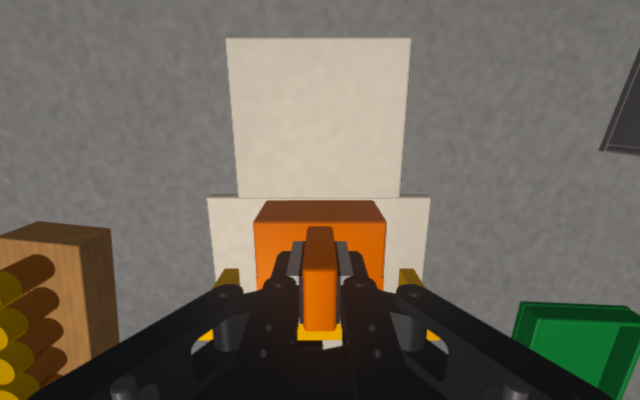

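The wedge is gripped (13.6 mm opening). Base plate columns 208–429 and heel columns 255–385 share a centre, so the wedge is on the centre line. First pull: +13 mm sideways, then 34 mm out.

Request:
jog_arm:
  increments:
    - [0,0.003,0,0]
    - [0,0.006,0,0]
    - [0,0.009,0,0]
    - [0,0.012,0,0]
    - [0,0.013,0,0]
    - [0,0.013,0,0]
    - [0,0.013,0,0]

```text
clock: 5.38
position: [613.7, -103.8, 75.5]
ee_rot: [0.745, -0.667, 0.001, 0.0]
contact_force: [3.4, 0.6, -1.2]
gripper_width: 13.7
```

Request:
jog_arm:
  increments:
    - [0.004,0,0,0]
    - [0.01,0,0,0]
    - [0.016,0,0,0]
    - [0.022,0,0,0]
    - [0.028,0,0,0]
    - [0.032,0,0,0]
    - [0.034,0,0,0]
    - [0.034,0,0,0]
    - [0.034,0,0,0]
    - [0.034,0,0,0]

```text
clock: 6.62
position: [617.4, -138.1, 75.5]
ee_rot: [0.745, -0.667, 0.001, 0.001]
contact_force: [0.1, -2.4, 1.4]
gripper_width: 13.7
```

```bash
cat >> h.py <<'E'
def rel(home=(626.8,-102.4)):
    s=read_state();d=s['position'][:2]-home;a=SCY
    print('rel home scale x %.1f y %.1f'%(np.cos(a)*d[0]+np.sin(a)*d[1],-np.sin(a)*d[0]+np.cos(a)*d[1]))
E
python3 - <<'E'
from h import *
plan();rel()
cv2.imwrite('pics/w3.png',get_image('wrist')[:,:,::-1])
E
```

```text
now [ 617.4 -138.1   75.5] yaw -83.6 t 6.62 w 13.7 F [ 0.1 -2.4  1.4]
rel home scale x -34.4 y 13.3
```

View pics/w3.png

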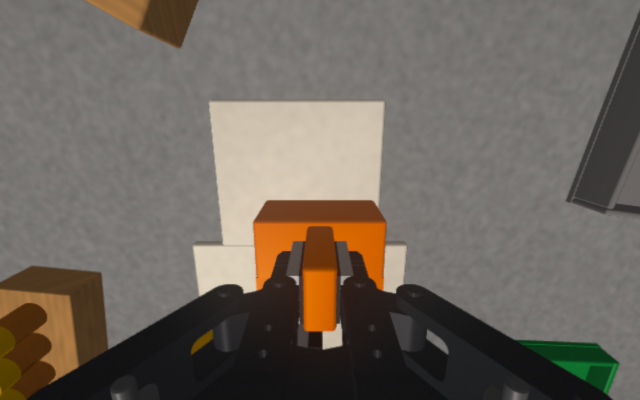

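The wedge followed, with no slip and low force. Next is −26 mm sideways, then 32 mm further out.

Request:
jog_arm:
  increments:
    - [0,-0.004,0,0]
    - [0,-0.009,0,0]
    - [0,-0.014,0,0]
    - [0,-0.019,0,0]
    - [0,-0.024,0,0]
    - [0,-0.0265,0,0]
    - [0,-0.0265,0,0]
    - [0,-0.0265,0,0]
    - [0,-0.0265,0,0]

```text
clock: 7.8
position: [642.7, -134.8, 75.6]
ee_rot: [0.745, -0.667, -0.0, 0.001]
contact_force: [-3.7, 0.7, 4.9]
gripper_width: 13.4
```

Request:
jog_arm:
  increments:
    - [0.004,0,0,0]
    - [0.01,0,0,0]
    - [0.016,0,0,0]
    - [0.022,0,0,0]
    - [0.028,0,0,0]
    - [0.031,0,0,0]
    - [0.032,0,0,0]
    - [0.032,0,0,0]
    - [0.032,0,0,0]

```text
clock: 8.93
position: [646.3, -166.9, 75.5]
ee_rot: [0.745, -0.667, -0.0, 0.001]
contact_force: [-0.2, -0.8, 1.0]
gripper_width: 13.6
```

```bash
python3 - <<'E'
from h import *
plan();rel()
cv2.imwrite('pics/w4.png',get_image('wrist')[:,:,::-1])
E
```

```text
now [ 646.3 -166.9   75.5] yaw -83.6 t 8.93 w 13.6 F [-0.2 -0.8  1. ]
rel home scale x -66.3 y -12.2
```

View pics/w4.png

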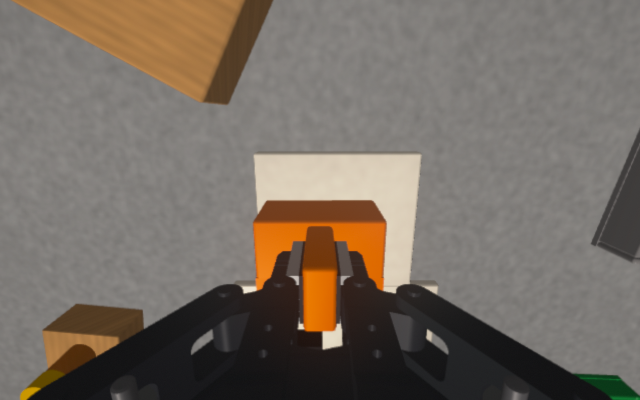

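Request:
jog_arm:
  increments:
    - [0,0.004,0,0]
    - [0,0.009,0,0]
    - [0,0.014,0,0]
    - [0,0.019,0,0]
    - [0,0.023,0,0]
    - [0,0.0255,0,0]
    - [0,0.0255,0,0]
    - [0,0.0255,0,0]
    - [0,0.0255,0,0]

```text
clock: 10.1
position: [620.5, -169.8, 75.6]
ee_rot: [0.745, -0.667, -0.001, 0.002]
contact_force: [-0.2, 0.5, 2.1]
gripper_width: 13.2
```

Request:
jog_arm:
  increments:
    - [0.005,0,0,0]
    - [0.012,0,0,0]
    - [0.019,0,0,0]
    - [0.026,0,0,0]
    - [0.033,0,0,0]
    - [0.04,0,0,0]
    - [0.047,0,0,0]
    - [0.053,0,0,0]
    - [0.055,0,0,0]
    - [0.055,0,0,0]

```text
clock: 11.35
position: [626.5, -225.0, 75.6]
ee_rot: [0.745, -0.667, -0.0, 0.002]
contact_force: [-0.0, -1.2, 0.2]
gripper_width: 13.3
```

```bash
python3 - <<'E'
from h import *
plan();rel()
im=get_image('top');crop(im,220,120,420,270,4,'pics/t4.png')
cv2.imwrite('pics/w5.png',get_image('wrist')[:,:,::-1])
E
```

```text
now [ 626.5 -225.    75.6] yaw -83.6 t 11.35 w 13.3 F [-0.  -1.2  0.2]
rel home scale x -121.8 y 13.9
```

View pics/w5.png

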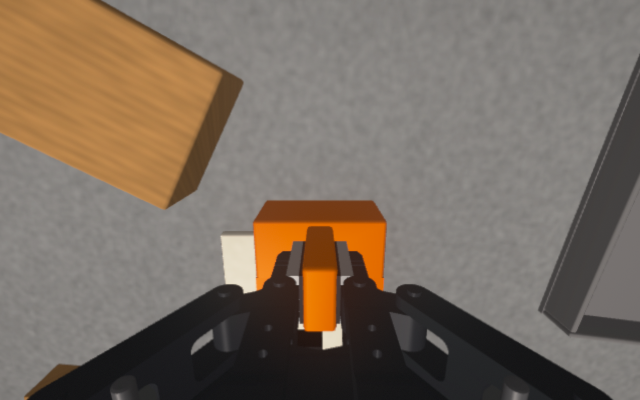

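View pics/t4.png

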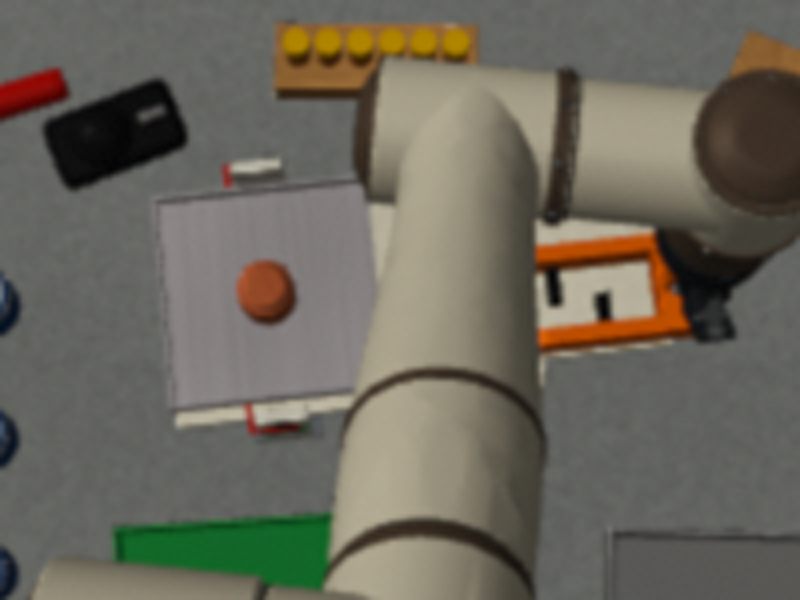

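Request:
jog_arm:
  increments:
    - [0.006,0,0,0]
    - [0.013,0,0,0]
    - [0.018,0,0,0]
    - [0.018,0,-0.006,0]
    - [0.018,0,-0.014,0]
    - [0.018,0,-0.026,0]
    - [0.018,0,-0.04,0]
    - [0.018,0,-0.055,0]
    - [0.018,0,-0.065,0]
    - [0.018,0,-0.065,0]

```text
clock: 12.7
position: [629.3, -242.7, 142.1]
ee_rot: [0.745, -0.667, 0.001, 0.001]
contact_force: [0.4, -0.0, -2.3]
gripper_width: 13.4
```

```bash
python3 - <<'E'
from h import *
plan((381,-349,140,-91),(381,-349,72.5,-91))
cv2.imwrite('pics/w6.png',get_image('wrist')[:,:,::-1])
cv2.imwrite('pics/s6.png',get_image('side')[:,:,::-1])
E
```

```text
now [ 629.3 -242.7  142.1] yaw -83.6 t 12.70 w 13.4 F [ 0.4 -0.  -2.3]
(381, -349, 140, -91) -> [0.078, 0.2586, 0.0027] 7.4
(381, -349, 72.5, -91) -> [0.0778, 0.2585, 0.0702] 7.4
```

View pics/w6.png

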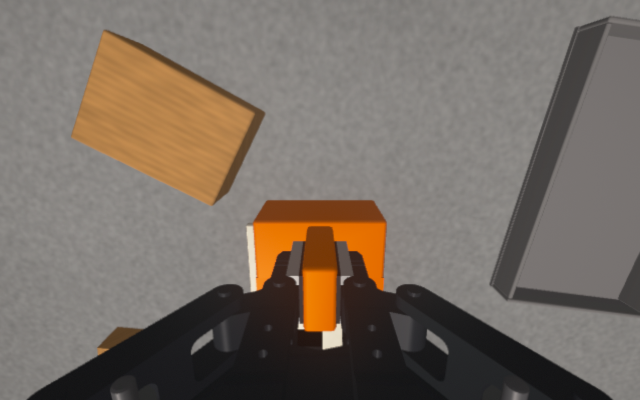

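View pics/s6.png

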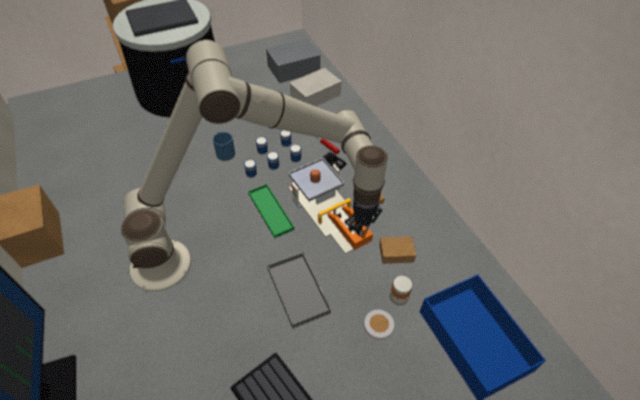

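The wedge is lifted level and still gripped (z force −2.3 N, its weight). I'll carry it over the grey tray.

Request:
jog_arm:
  increments:
    - [0.006,0.02,0,1]
    - [0.016,0.055,0,2]
    - [0.028,0.095,0,3]
    - [0.041,0.135,0,4]
    - [0.053,0.175,0,5.5]
    - [0.064,0.21,0.001,6.5]
    - [0.073,0.24,0.002,7.4]
    - [0.078,0.258,0.003,7.4]
    - [0.078,0.2585,0.003,7.4]
    - [0.078,0.2585,0.003,7.4]

```text
clock: 14.05
position: [381.0, -348.7, 138.7]
ee_rot: [-0.701, 0.713, 0.0, -0.002]
contact_force: [0.6, -0.2, -2.2]
gripper_width: 13.3
```

```bash
python3 - <<'E'
from h import *
plan((381,-349,140,-91),(381,-349,72.5,-91))
cv2.imwrite('pics/w7.png',get_image('wrist')[:,:,::-1])
crop(get_image('top'),330,210,510,330,4,'pics/t7.png')
E
```

```text
now [ 381.  -348.7  138.7] yaw -91.0 t 14.05 w 13.3 F [ 0.6 -0.2 -2.2]
(381, -349, 140, -91) -> [0.0003, 0.0, -0.0013] 0.0
(381, -349, 72.5, -91) -> [0.0001, -0.0002, 0.0662] 0.0
```

View pics/w7.png

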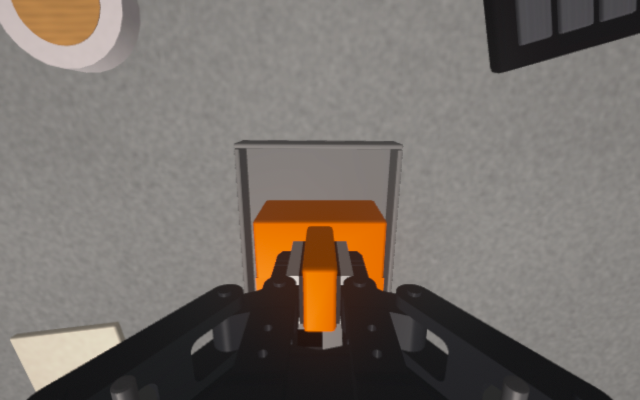

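View pics/t7.png

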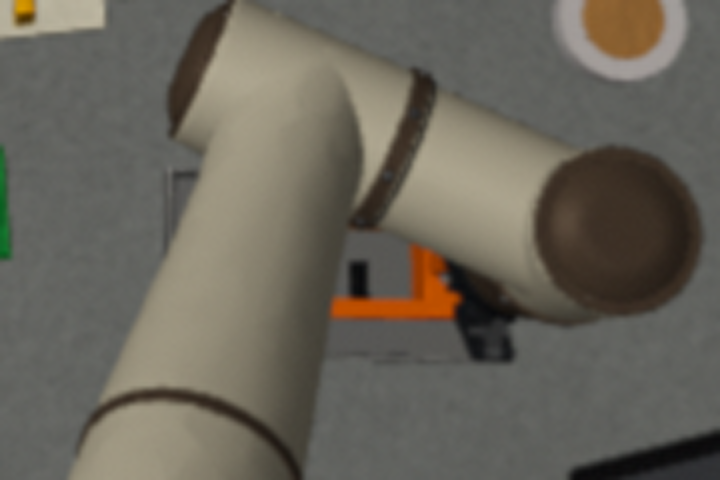

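Request:
jog_arm:
  increments:
    - [0,0,0.01,0]
    - [0,0,0.025,0]
    - [0,0,0.04,0]
    - [0,0,0.052,0]
    - [0,0,0.06,0]
    - [0,0,0.064,0]
    - [0,0,0.0655,0]
    - [0,0,0.0665,0]
    - [0,0,0.0665,0]

```text
clock: 15.28
position: [381.1, -348.8, 72.4]
ee_rot: [-0.701, 0.713, 0.0, -0.002]
contact_force: [-0.6, 0.7, -3.5]
gripper_width: 13.4
```

```bash
python3 - <<'E'
from h import *
plan()
E
```

```text
now [ 381.1 -348.8   72.4] yaw -91.0 t 15.28 w 13.4 F [-0.6  0.7 -3.5]
```

Request:
jog_arm:
  increments:
    - [0,0,0.0008,0]
    - [0,0,0.0015,0]
    - [0,0,0.0015,0]

```text
clock: 15.65
position: [381.3, -349.0, 71.5]
ee_rot: [-0.701, 0.713, -0.0, -0.002]
contact_force: [-1.2, 0.8, 2.6]
gripper_width: 13.2
```

Request:
jog_arm:
  increments:
    - [0,0,0,0]
    - [0,0,0,0]
    - [0,0,0,0]
    - [0,0,0,0]
    - [0,0,0,0]
    - [0,0,0,0]
  hand: 1

```text
clock: 16.4
position: [381.3, -349.0, 71.5]
ee_rot: [-0.701, 0.713, -0.0, -0.002]
contact_force: [0.6, -0.5, 0.0]
gripper_width: 85.0
```

Request:
jog_arm:
  increments:
    - [0,0,-0.01,0]
    - [0,0,-0.03,0]
    - [0,0,-0.06,0]
    - [0,0,-0.1,0]
    - [0,0,-0.13,0]
    - [0,0,-0.13,0]

```text
clock: 17.15
position: [382.9, -349.3, 204.9]
ee_rot: [-0.701, 0.713, -0.004, -0.001]
contact_force: [0.3, 0.0, -0.1]
gripper_width: 85.2
```

```bash
python3 - <<'E'
from h import *
plan((519,279,230,-140))
print(read_state()['joints'])
cv2.imwrite('pics/w8.png',get_image('wrist')[:,:,::-1])
crop(get_image('top'),155,110,355,280,4,'pics/t8.png')
E
```

```text
now [ 382.9 -349.3  204.9] yaw -90.9 t 17.15 w 85.2 F [ 0.3  0.  -0.1]
(519, 279, 230, -140) -> [-0.6303, -0.1259, -0.0288] 49.1
[-0.42358904  0.23853599 -0.32309942  0.00535784 -1.0029455   0.40441681]
```

View pics/w8.png

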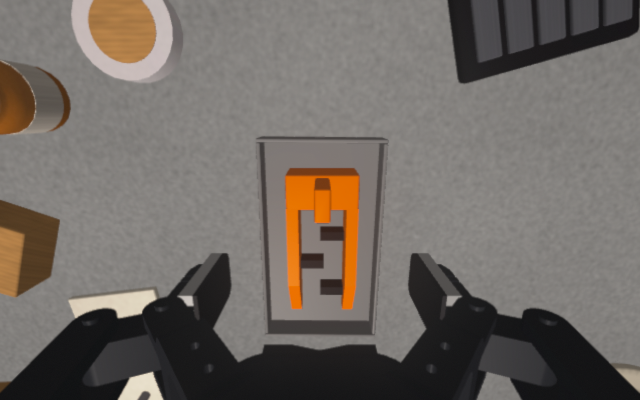

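View pics/t8.png

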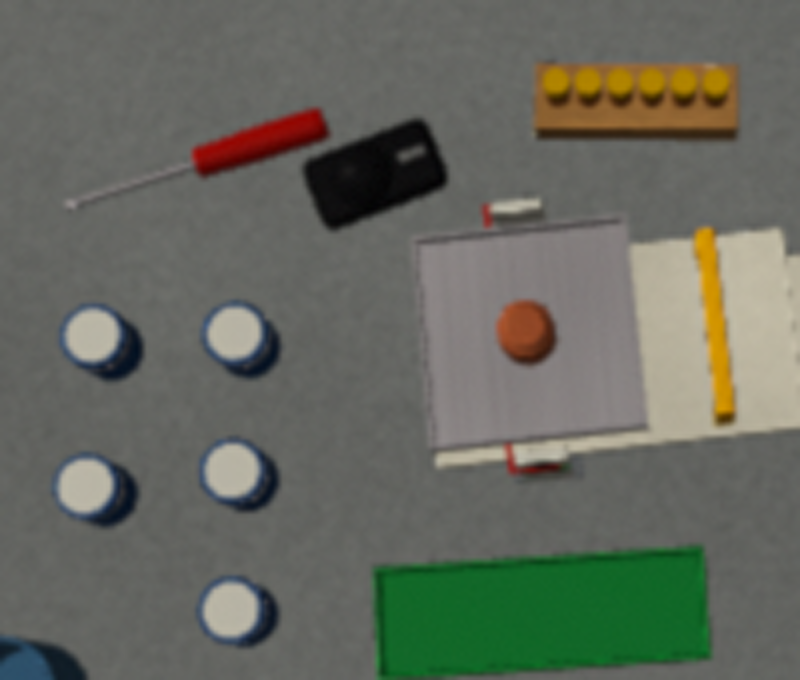

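```bash
python3 - <<'E'
from h import *
C=cam('top')
for z in(108,98,88): print(w2px(C,np.array([SC(p).tolist()+[z] for p in((75,-75),(-75,-75),(-75,75),(75,75))])).round(2).tolist())
C=cam('side')
for z in(108,98,88): print(w2px(C,np.array([SC(p).tolist()+[z] for p in((75,-75),(-75,-75),(-75,75),(75,75))])).round(2).tolist())
a=cv2.imread('pics/side0.png');b=cv2.imread('pics/s6.png')
crop(a[:,:,::-1],270,140,390,240,5,'pics/sa.png')
crop(get_image('side'),270,140,390,240,5,'pics/sb.png')
E
```

```text
[[257.2, 168.35], [311.42, 162.59], [317.31, 216.0], [262.08, 222.01]]
[[257.63, 169.24], [311.48, 163.52], [317.33, 216.57], [262.48, 222.54]]
[[258.06, 170.11], [311.54, 164.43], [317.35, 217.13], [262.88, 223.06]]
[[322.05, 155.51], [343.76, 180.63], [307.94, 196.93], [287.33, 170.25]]
[[322.02, 157.39], [343.63, 182.48], [307.98, 198.76], [287.46, 172.12]]
[[321.98, 159.25], [343.49, 184.32], [308.01, 200.58], [287.58, 173.97]]
```

View pics/sa.png

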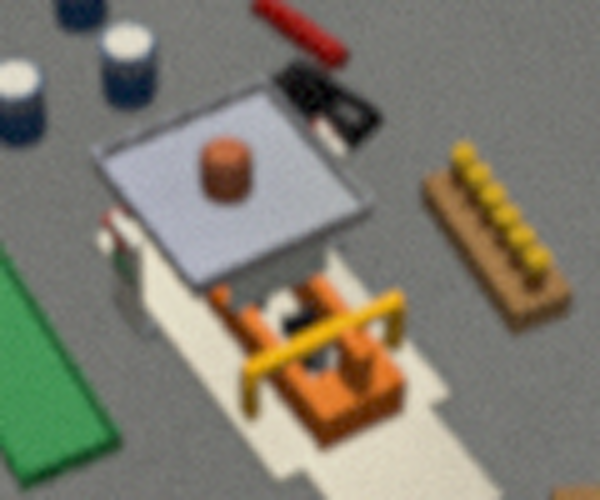

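View pics/sb.png

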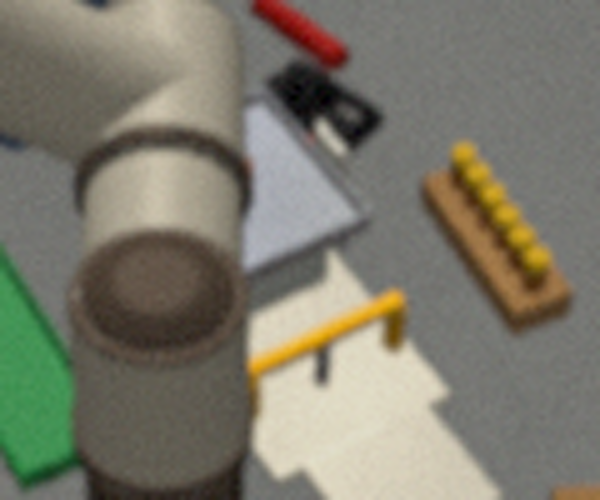

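The wedge lies centred in the grey tray. In the side view the pan's right corner dropped from row 205 to about 218 at 5x zoom, so the sample has sunk it roughly 14 mm. I'll read the gauge with the wrist camera on the way to the canisters.

```bash
python3 - <<'E'
from h import *
p=SC((8,255));plan((*p,190,-83.6))
E
```

```text
now [ 381.  -348.1  200.9] yaw -91.0 t 17.30 w 84.8 F [ 0.4 -1.   0.5]
(np.float64(352.19135132780684), np.float64(43.101195855565514), 190, -83.6) -> [-0.3907, 0.0354, 0.0101] -7.4
```

Request:
jog_arm:
  increments:
    - [-0.02,0.001,0,-1]
    - [-0.06,0.003,0,-2]
    - [-0.11,0.007,0,-3]
    - [-0.16,0.011,0,-4]
    - [-0.21,0.015,0.002,-5]
    - [-0.26,0.019,0.004,-6]
    - [-0.31,0.023,0.006,-7]
    - [-0.35,0.026,0.008,-7.4]
    - [-0.38,0.028,0.01,-7.4]
    - [-0.391,0.028,0.01,-7.4]

```text
clock: 18.55
position: [358.4, 44.4, 189.4]
ee_rot: [0.747, -0.665, -0.001, 0.003]
contact_force: [-0.5, 0.5, -0.4]
gripper_width: 85.3
```

```bash
python3 - <<'E'
from h import *
plan()
cv2.imwrite('pics/w9.png',get_image('wrist')[:,:,::-1])
E
```

```text
now [358.4  44.4 189.4] yaw -83.4 t 18.55 w 85.3 F [-0.5  0.5 -0.4]
```

View pics/w9.png

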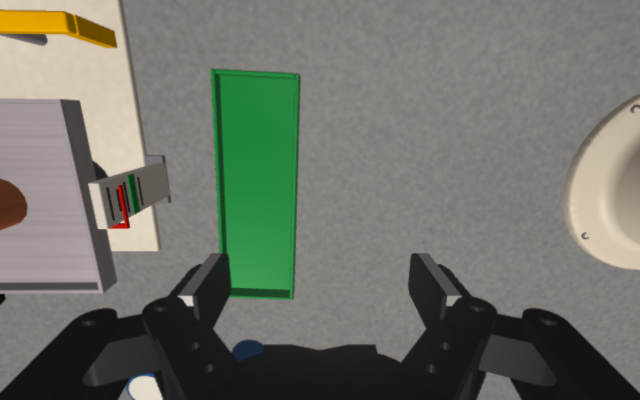

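```bash
python3 - <<'E'
from h import *
im=cv2.imread('pics/w9.png')[:,:,::-1]
crop(im,75,140,185,240,7,'pics/w9a.png')
E
```

```text
(no output)
```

View pics/w9a.png

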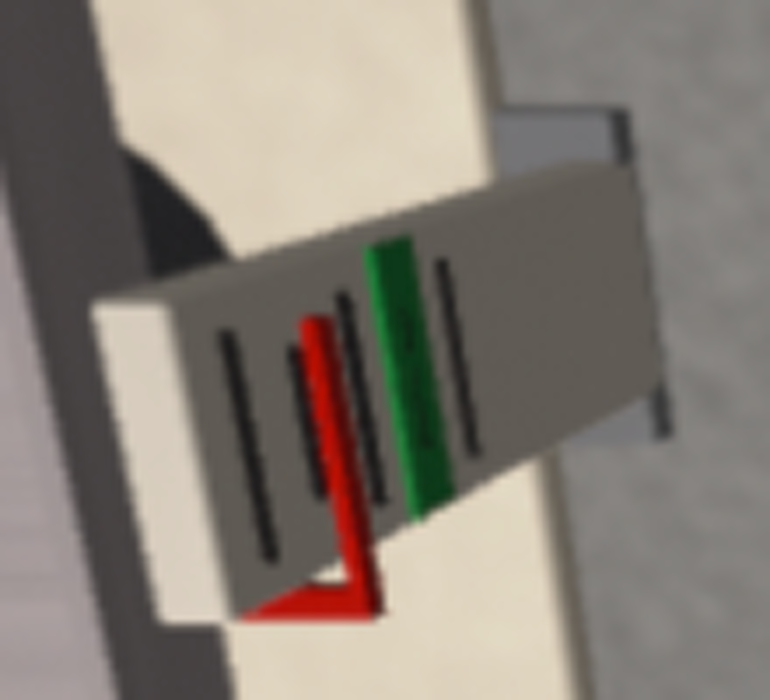

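The gauge reads between the 10 and 20 mm ticks, allowing for parallax. The pointer is at crop column ~350 against ticks at 320 and 378 on row 480. I'll go to the canister at about (613,273).

```bash
python3 - <<'E'
from h import *
plan((613,273,200,6.4))
E
```

```text
now [359.   44.6 189.6] yaw -83.4 t 18.60 w 85.2 F [ 1.  -0.1  0.2]
(613, 273, 200, 6.4) -> [-0.1976, -0.2785, -0.0121] -89.8
```

Request:
jog_arm:
  increments:
    - [-0.01,-0.015,-0.002,-6]
    - [-0.03,-0.043,-0.006,-15]
    - [-0.055,-0.078,-0.012,-25]
    - [-0.08,-0.113,-0.012,-35]
    - [-0.105,-0.148,-0.012,-45]
    - [-0.13,-0.183,-0.012,-55]
    - [-0.155,-0.218,-0.012,-65]
    - [-0.175,-0.247,-0.012,-75]
    - [-0.192,-0.27,-0.012,-84]
    - [-0.1975,-0.2785,-0.012,-89.8]

```text
clock: 19.85
position: [613.9, 272.7, 198.2]
ee_rot: [0.998, 0.057, -0.003, 0.002]
contact_force: [-0.5, -0.1, -0.1]
gripper_width: 85.5
```

Request:
jog_arm:
  increments:
    - [0,0,0,0]
    - [0,0,0,0]

```text
clock: 20.1
position: [613.5, 271.5, 197.4]
ee_rot: [0.998, 0.056, -0.004, 0.002]
contact_force: [-1.5, -0.9, -0.8]
gripper_width: 85.4
```

```bash
cat >> h.py <<'E'
def cans(name,save=None,zt=58):
    """white can tops in wrist/top image -> world"""
    s=read_state();im=get_image(name);C=cam(name,s)
    if save: cv2.imwrite(save,im[:,:,::-1])
    return im,C
E
python3 - <<'E'
from h import *
im,C=cans('wrist','pics/w10.png')
plan((613,273,200,6.4))
print(w2px(C,np.array([[613,273,58],[515,271,58]])))
E
```

```text
now [613.5 271.7 197.9] yaw 6.5 t 20.15 w 85.8 F [-0.2  0.6  0.3]
(613, 273, 200, 6.4) -> [-0.0003, -0.0013, -0.0021] 0.1
[[317.81056742 195.15834615]
 [308.99919946 289.47335664]]
```

View pics/w10.png

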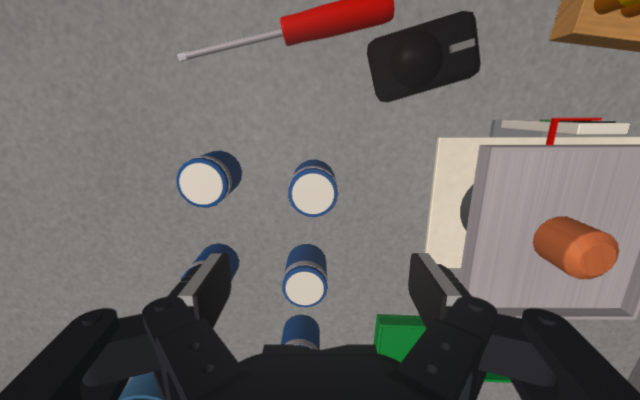

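```bash
sed -i 's/^SCX=.*/SCX=(608.2,68.0);SCY=1.6822/' h.py; python3 - <<'E'
from h import *
C=cam('wrist',read_state())
p=px2w(C,[[313.2,192.8],[305,287.5],[204,183]],58);print(p.round(1))
c=px2w(C,[[593,255]],136-13);print('sample',c)
plan((p[0][0],p[0][1],80,6.4),(p[0][0],p[0][1],39,6.4))
E
```

```text
[[614.7 277.6  58. ]
 [516.6 275.3  58. ]
 [612.9 375.6  58. ]]
sample [[608.21651762  72.24758585 123.        ]]
now [613.5 271.7 197.9] yaw 6.5 t 20.15 w 85.8 F [-0.2  0.6  0.3]
(np.float64(614.7096934441671), np.float64(277.5913123655461), 80, 6.4) -> [0.0028, -0.0062, 0.1178] 0.1
(np.float64(614.7096934441671), np.float64(277.5913123655461), 39, 6.4) -> [0.0031, -0.0063, 0.1588] 0.1
```

Request:
jog_arm:
  increments:
    - [0.001,-0.002,0.02,0]
    - [0.002,-0.005,0.05,0]
    - [0.003,-0.005,0.09,0]
    - [0.003,-0.005,0.125,0]
    - [0.003,-0.005,0.148,0]
    - [0.003,-0.005,0.158,0]
    - [0.003,-0.005,0.159,0]
    - [0.003,-0.005,0.159,0]

```text
clock: 21.15
position: [615.4, 276.6, 40.2]
ee_rot: [0.998, 0.056, -0.003, 0.002]
contact_force: [-0.5, -1.0, -0.6]
gripper_width: 85.5
```

Request:
jog_arm:
  increments:
    - [0,0,0,0]
    - [0,0,0,0]
    - [0,0,0,0]
    - [0,0,0,0]
    - [0,0,0,0]
    - [0,0,0,0]
  hand: -1

```text
clock: 21.9
position: [616.0, 277.1, 41.3]
ee_rot: [0.998, 0.057, -0.002, 0.001]
contact_force: [-1.2, 0.2, 6.3]
gripper_width: 45.2
```

Request:
jog_arm:
  increments:
    - [0,0,-0.01,0]
    - [0,0,-0.03,0]
    - [0,0,-0.06,0]
    - [0,0,-0.1,0]
    - [0,0,-0.14,0]
    - [0,0,-0.155,0]
    - [0,0,-0.16,0]

```text
clock: 22.78
position: [616.1, 277.3, 200.9]
ee_rot: [0.998, 0.056, -0.002, 0.001]
contact_force: [0.1, 1.0, -1.9]
gripper_width: 44.8
```

```bash
python3 - <<'E'
from h import *
im,C=cans('wrist','pics/w11.png')
print(SC((45,-45)),SC((0,0)))
p=SC((45,-45))
plan((*p,200,6.4))
E
```

```text
[647.91824399 117.72384835] [608.2  68. ]
now [616.  277.3 200.7] yaw 6.5 t 22.82 w 44.9 F [-0.6 -0.2 -2.6]
(np.float64(647.9182439881093), np.float64(117.72384834765928), 200, 6.4) -> [0.0137, 0.1621, 0.001] 0.1
```

View pics/w11.png

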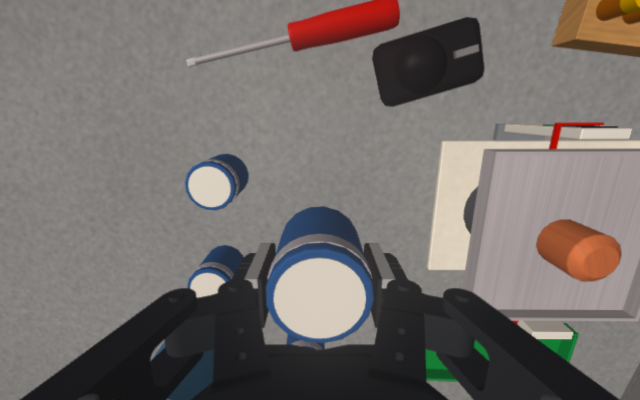

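Request:
jog_arm:
  increments:
    - [0.002,0.02,0,0]
    - [0.005,0.055,0,0]
    - [0.008,0.095,0,0]
    - [0.011,0.13,0,0]
    - [0.013,0.155,0,0]
    - [0.0135,0.162,0,0]
    - [0.0135,0.162,0,0]

```text
clock: 23.7
position: [647.3, 117.0, 199.8]
ee_rot: [0.998, 0.056, -0.004, 0.002]
contact_force: [0.1, 0.5, -2.1]
gripper_width: 44.7
```

```bash
python3 - <<'E'
from h import *
im,C=cans('wrist','pics/w12.png')
P=lambda l:np.array([SC(p[:2]).tolist()+[p[2]] for p in l])
print(w2px(C,P([(75,-75,95),(-75,-75,95),(80,-75,8)])).round(1).tolist())
p=SC((45,-45))
plan((*p,160,6.4),(*p,118,6.4))
E
```

```text
[[279.9, 168.4], [475.8, 168.1], [285.3, 153.3]]
now [647.4 117.7 200.1] yaw 6.4 t 23.75 w 44.7 F [-0.2  0.3 -3. ]
(np.float64(647.9182439881093), np.float64(117.72384834765928), 160, 6.4) -> [0.0008, -0.0, 0.0401] 0.0
(np.float64(647.9182439881093), np.float64(117.72384834765928), 118, 6.4) -> [0.0011, -0.0001, 0.0821] 0.0
```

View pics/w12.png

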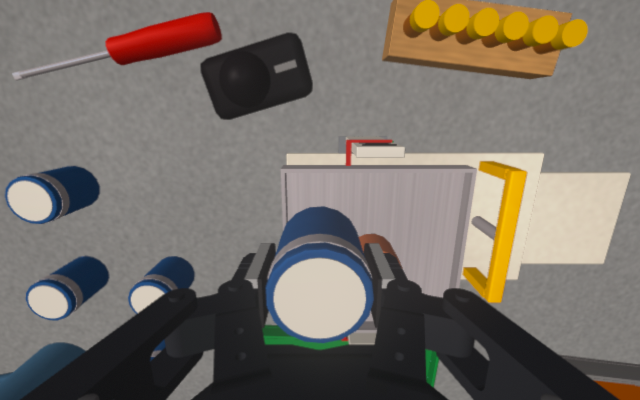

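Request:
jog_arm:
  increments:
    - [0.001,0,0.01,0]
    - [0.001,0,0.025,0]
    - [0.001,0,0.042,0]
    - [0.001,0,0.057,0]
    - [0.001,0,0.068,0]
    - [0.001,0,0.075,0]
    - [0.001,0,0.079,0]
    - [0.001,0,0.082,0]
    - [0.001,0,0.082,0]

```text
clock: 24.88
position: [647.9, 117.6, 118.5]
ee_rot: [0.998, 0.056, -0.003, 0.001]
contact_force: [-1.3, -0.4, 0.8]
gripper_width: 44.6
```

```bash
python3 - <<'E'
from h import *
plan()
E
```

```text
now [647.9 117.6 118.5] yaw 6.5 t 24.88 w 44.6 F [-1.3 -0.4  0.8]
```

Request:
jog_arm:
  increments:
    - [0,0,0,0]
    - [0,0,0,0]
    - [0,0,0,0]
    - [0,0,0,0]
    - [0,0,0,0]
  hand: 0.55

```text
clock: 25.5
position: [647.9, 117.6, 118.5]
ee_rot: [0.998, 0.056, -0.003, 0.001]
contact_force: [0.7, -0.1, 0.3]
gripper_width: 66.0
```

Request:
jog_arm:
  increments:
    - [0,0,-0.01,0]
    - [0,0,-0.03,0]
    - [0,0,-0.06,0]
    - [0,0,-0.09,0]
    - [0,0,-0.105,0]
    - [0,0,-0.105,0]

```text
clock: 26.25
position: [648.9, 118.1, 224.9]
ee_rot: [0.998, 0.056, -0.002, 0.001]
contact_force: [0.3, 0.5, -0.3]
gripper_width: 66.4
```

```bash
python3 - <<'E'
from h import *
im,C=cans('wrist','pics/w13.png')
plan((517,274.5,200,6.4))
E
```

```text
now [648.3 117.9 223.3] yaw 6.4 t 26.30 w 66.3 F [ 0.9 -0.  -0.6]
(517, 274.5, 200, 6.4) -> [-0.1127, -0.1703, 0.0237] 0.0
```

View pics/w13.png

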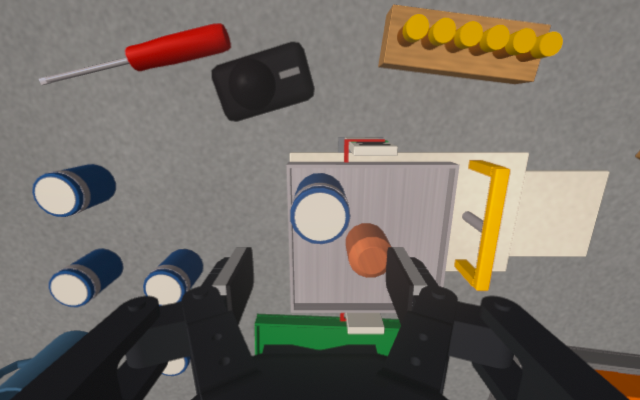

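Can 1 stands upright on the pan's back corner at pixel (320,215), and the sample stands at (368,258). Next is the canister near (517,275).

Request:
jog_arm:
  increments:
    - [-0.01,-0.015,0,0]
    - [-0.03,-0.045,0.003,0]
    - [-0.053,-0.08,0.008,0]
    - [-0.077,-0.115,0.013,0]
    - [-0.097,-0.147,0.018,0]
    - [-0.11,-0.166,0.022,0]
    - [-0.113,-0.17,0.0235,0]
    - [-0.113,-0.17,0.0235,0]
    - [-0.113,-0.17,0.0235,0]
  hand: 1

```text
clock: 27.42
position: [517.0, 273.6, 200.0]
ee_rot: [0.998, 0.056, -0.003, 0.001]
contact_force: [0.5, 0.8, -0.4]
gripper_width: 85.4
```

```bash
python3 - <<'E'
from h import *
im,C=cans('wrist','pics/w14.png')
plan()
print(w2px(C,np.array([[517,275,58]])))
E
```

```text
now [517.1 273.5 200.1] yaw 6.4 t 27.48 w 85.7 F [1.3 0.1 0.8]
[[318.25147108 194.1737321 ]]
```

View pics/w14.png

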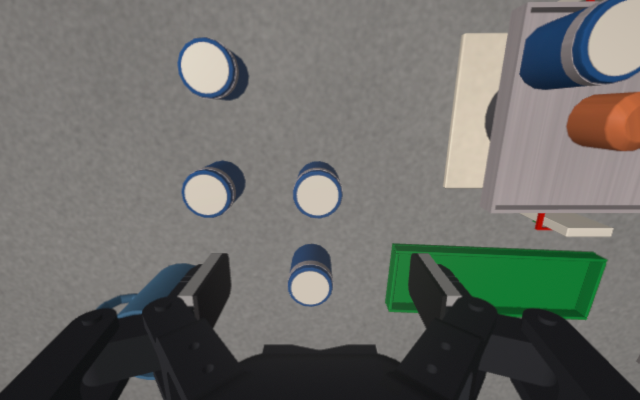

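Request:
jog_arm:
  increments:
    - [0,-0.001,0.02,0]
    - [0,-0.0015,0.05,0]
    - [0,-0.0015,0.09,0]
    - [0,-0.0015,0.125,0]
    - [0,-0.0015,0.148,0]
    - [0,-0.0015,0.158,0]
    - [0,-0.0015,0.16,0]
    - [0,-0.0015,0.16,0]

```text
clock: 28.48
position: [516.6, 274.9, 41.0]
ee_rot: [0.998, 0.056, -0.003, 0.001]
contact_force: [0.3, 0.1, -0.1]
gripper_width: 85.6
```

Request:
jog_arm:
  increments:
    - [0,0,0,0]
    - [0,0,0,0]
    - [0,0,0,0]
    - [0,0,0,0]
    - [0,0,0,0]
    - [0,0,0,0]
  hand: -1

```text
clock: 29.22
position: [517.1, 275.5, 42.0]
ee_rot: [0.998, 0.056, -0.002, 0.0]
contact_force: [-0.5, 0.5, 5.5]
gripper_width: 45.0
```

Request:
jog_arm:
  increments:
    - [0,0,-0.01,0]
    - [0,0,-0.03,0]
    - [0,0,-0.06,0]
    - [0,0,-0.1,0]
    - [0,0,-0.14,0]
    - [0,0,-0.165,0]
    - [0,0,-0.17,0]

```text
clock: 30.1
position: [518.0, 275.8, 213.6]
ee_rot: [0.998, 0.056, -0.001, -0.001]
contact_force: [-0.2, -0.5, -2.0]
gripper_width: 44.2
```

```bash
python3 - <<'E'
from h import *
p=SC((-45,-45))
plan((*p,210,6.4))
cv2.imwrite('pics/w15.png',get_image('wrist')[:,:,::-1])
E
```

```text
now [518.  275.8 213.6] yaw 6.4 t 30.10 w 44.2 F [-0.2 -0.5 -2. ]
(np.float64(657.9238483476594), np.float64(28.281756011890717), 210, 6.4) -> [0.1115, 0.2616, 0.003] -0.0
```

View pics/w15.png

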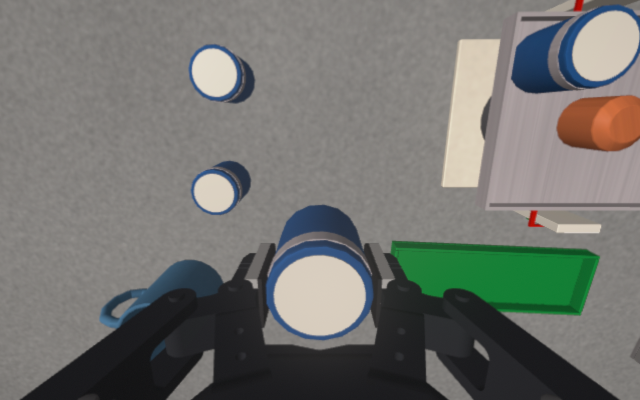

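Request:
jog_arm:
  increments:
    - [0.007,0.017,0,0]
    - [0.023,0.053,0,0]
    - [0.042,0.098,0,0]
    - [0.061,0.143,0,0]
    - [0.08,0.188,0,0]
    - [0.097,0.228,0,0]
    - [0.108,0.253,0,0]
    - [0.1115,0.2615,0.003,0]
    - [0.1115,0.2615,0.003,0]

```text
clock: 31.28
position: [656.7, 27.2, 207.2]
ee_rot: [0.998, 0.055, -0.003, -0.0]
contact_force: [-0.1, 0.4, -1.3]
gripper_width: 44.8
```

```bash
python3 - <<'E'
from h import *
im,C=cans('wrist','pics/w16.png')
p=SC((-45,-45))
plan((*p,150,6.4),(*p,112,6.4))
E
```

```text
now [656.8  28.  207.8] yaw 6.4 t 31.32 w 45.0 F [ 0.1  0.6 -1.7]
(np.float64(657.9238483476594), np.float64(28.281756011890717), 150, 6.4) -> [0.0015, -0.0001, 0.0578] -0.0
(np.float64(657.9238483476594), np.float64(28.281756011890717), 112, 6.4) -> [0.0017, -0.0001, 0.0958] -0.0
```

View pics/w16.png

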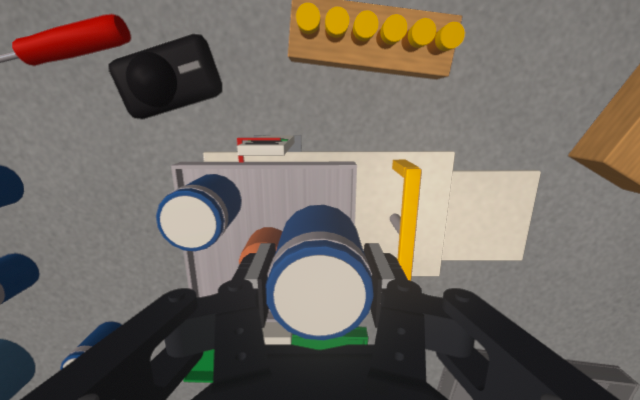

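Request:
jog_arm:
  increments:
    - [0.001,0,0.012,0]
    - [0.0015,0,0.03,0]
    - [0.0015,0,0.05,0]
    - [0.0015,0,0.067,0]
    - [0.0015,0,0.08,0]
    - [0.0015,0,0.088,0]
    - [0.0015,0,0.093,0]
    - [0.0015,0,0.0955,0]
    - [0.0015,0,0.0955,0]

```text
clock: 32.45
position: [657.8, 28.1, 112.9]
ee_rot: [0.998, 0.056, -0.003, -0.0]
contact_force: [-1.2, 0.3, 0.5]
gripper_width: 44.7
```

```bash
python3 - <<'E'
from h import *
plan()
E
```

```text
now [657.8  28.1 112.9] yaw 6.4 t 32.45 w 44.7 F [-1.2  0.3  0.5]
```

Request:
jog_arm:
  increments:
    - [0,0,0,0]
    - [0,0,0,0]
    - [0,0,0,0]
    - [0,0,0,0]
    - [0,0,0,0]
  hand: 0.55

```text
clock: 33.08
position: [657.8, 28.1, 112.9]
ee_rot: [0.998, 0.056, -0.003, -0.0]
contact_force: [1.0, 0.1, 0.5]
gripper_width: 65.8
```

Request:
jog_arm:
  increments:
    - [0,0,-0.01,0]
    - [0,0,-0.03,0]
    - [0,0,-0.06,0]
    - [0,0,-0.09,0]
    - [0,0,-0.11,0]
    - [0,0,-0.11,0]
    - [0,0,-0.11,0]

```text
clock: 33.95
position: [657.8, 28.1, 222.1]
ee_rot: [0.998, 0.055, -0.003, -0.0]
contact_force: [0.4, 0.4, -0.4]
gripper_width: 66.2
```

```bash
python3 - <<'E'
from h import *
im,C=cans('wrist','pics/w17.png')
crop(im,140,120,340,220,4,'pics/w17a.png')
crop(get_image('side'),270,140,390,240,5,'pics/s17.png')
plan()
E
```

```text
now [657.8  28.1 221.5] yaw 6.4 t 34.05 w 66.3 F [-0.6  0.2  0.1]
```

View pics/w17.png

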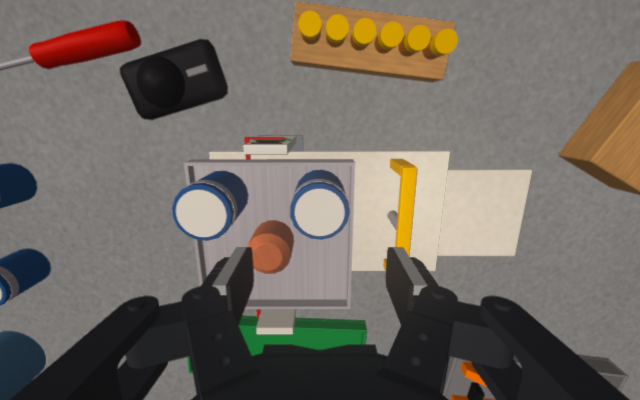

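View pics/s17.png

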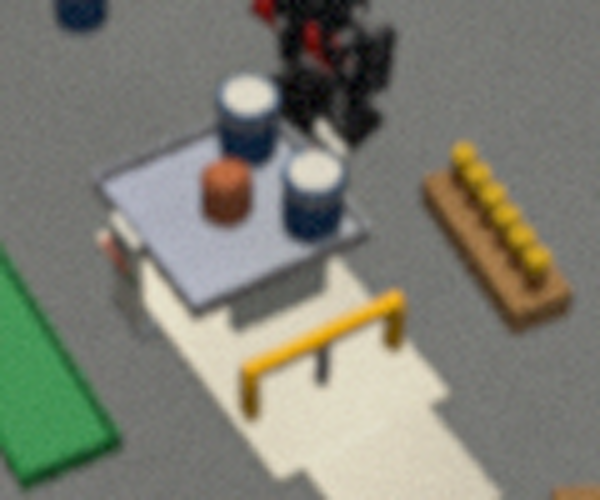

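```bash
python3 - <<'E'
from h import *
a=cv2.imread('pics/side0.png').astype(np.float32)
b=np.mean([get_image('side')[:,:,::-1].astype(np.float32) for _ in range(6)],0).astype(np.float32)
cv2.imwrite('pics/side17.png',b)
def m(x0,y0,x1,y1,r=12):
    t=cv2.resize(a[y0:y1,x0:x1],None,fx=8,fy=8,interpolation=cv2.INTER_CUBIC)
    s=cv2.resize(b[y0-4:y1+r,x0-4:x1+4],None,fx=8,fy=8,interpolation=cv2.INTER_CUBIC)
    R_=cv2.matchTemplate(s,t,cv2.TM_CCOEFF_NORMED);_,v,_,l=cv2.minMaxLoc(R_)
    return (l[0]-32)/8,(l[1]-32)/8,round(float(v),3)
C=cam('side')
for n,bx in dict(sample=(308,165,322,182),samplewide=(306,164,324,183),front=(300,182,322,200),left=(286,166,302,186),right=(334,174,348,188)).items(): print(n,m(*bx))
for p,z in (((0,0),116),((-75,75),108)):
    q=[w2px(C,np.array([SC(p).tolist()+[z-d]]))[0] for d in(0,25)];print((q[1]-q[0])/25)
# static check
for bx in ((350,165,385,205),(318,198,352,225)): print('static',m(*bx,r=4))
E
```

```text
sample (-0.125, 5.25, 0.705)
samplewide (-0.125, 5.25, 0.658)
front (0.0, 4.0, 0.918)
left (1.125, 3.5, 0.683)
right (-3.0, -4.0, 0.699)
[-0.00020955  0.18631869]
[0.00326558 0.18235447]
static (0.0, 0.0, 0.996)
static (0.125, 0.125, 0.08)[ WARN:0@3.576] global loadsave.cpp:1063 imwrite_ Unsupported depth image for selected encoder is fallbacked to CV_8U.
```

The side matching gives 22–28 mm, which isn't precise enough. I'll read the gauge with the wrist camera.

```bash
python3 - <<'E'
from h import *
plan((365,44,190,-83.5),(385,55,190,-173.6))
E
```

```text
now [658.4  28.1 222.5] yaw 6.4 t 34.35 w 66.1 F [-0.  -0.5 -0.2]
(365, 44, 190, -83.5) -> [-0.2896, -0.0483, 0.0342] 89.9
(385, 55, 190, -173.6) -> [-0.2685, -0.057, 0.0341] 180.0
```

Request:
jog_arm:
  increments:
    - [-0.015,-0.002,0,8]
    - [-0.045,-0.007,0,18]
    - [-0.08,-0.013,0,28]
    - [-0.115,-0.019,0,38]
    - [-0.15,-0.025,0,48]
    - [-0.185,-0.031,0,58]
    - [-0.22,-0.037,0.008,68]
    - [-0.255,-0.042,0.02,78]
    - [-0.28,-0.047,0.03,87]
    - [-0.2895,-0.048,0.034,90]

```text
clock: 35.6
position: [363.5, 43.4, 189.9]
ee_rot: [0.745, -0.667, -0.002, 0.002]
contact_force: [0.6, -0.8, 0.3]
gripper_width: 66.2
```

Request:
jog_arm:
  increments:
    - [0,0,0,0]
    - [0,0,0,0]

```text
clock: 35.85
position: [364.1, 43.6, 190.3]
ee_rot: [0.745, -0.667, -0.002, 0.002]
contact_force: [0.7, 0.5, -0.1]
gripper_width: 66.2
```

```bash
python3 - <<'E'
from h import *
im,C=cans('wrist','pics/w18.png')
crop(im,55,130,185,240,6,'pics/w18a.png')
plan()
E
```

```text
now [364.2  43.6 190.3] yaw -83.7 t 35.90 w 66.2 F [ 0.4  0.4 -0.2]
```

View pics/w18a.png

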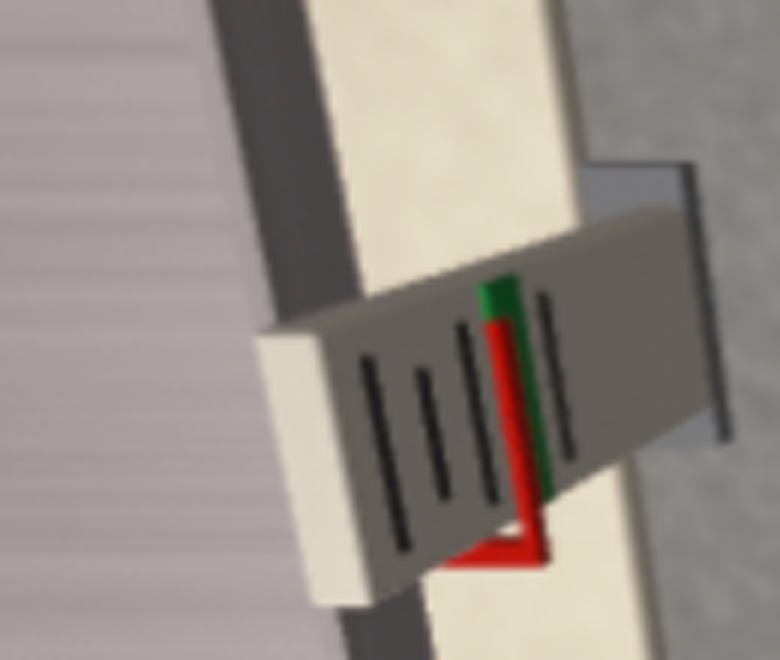

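Request:
jog_arm:
  increments:
    - [0,-0.02,0,0]
    - [0,-0.05,0,0]
    - [0,-0.07,0,0]
    - [0,-0.08,0,0]
    - [0,-0.08,0,0]

```text
clock: 36.52
position: [444.0, 52.3, 189.5]
ee_rot: [0.745, -0.667, -0.002, 0.002]
contact_force: [-0.2, -0.6, 0.2]
gripper_width: 66.4
```

```bash
python3 - <<'E'
from h import *
im,C=cans('wrist','pics/w19.png')
plan()
P=lambda l:np.array([SC(p[:2]).tolist()+[p[2]] for p in l])
print(w2px(C,P([(0,88,100),(0,88,60)])))
E
```

```text
now [443.4  52.2 189.6] yaw -83.7 t 36.58 w 66.4 F [-0.7 -0.3  0.5]
[[215.32194633 209.40286214]
 [230.2463017  195.36459746]]
```

View pics/w19.png

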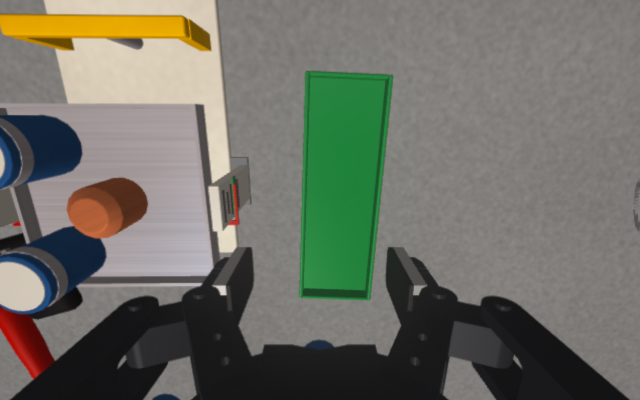

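```bash
python3 - <<'E'
from h import *
im=cv2.imread('pics/w19.png')[:,:,::-1]
crop(im,200,150,265,240,8,'pics/w19a.png')
E
```

```text
(no output)
```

View pics/w19a.png

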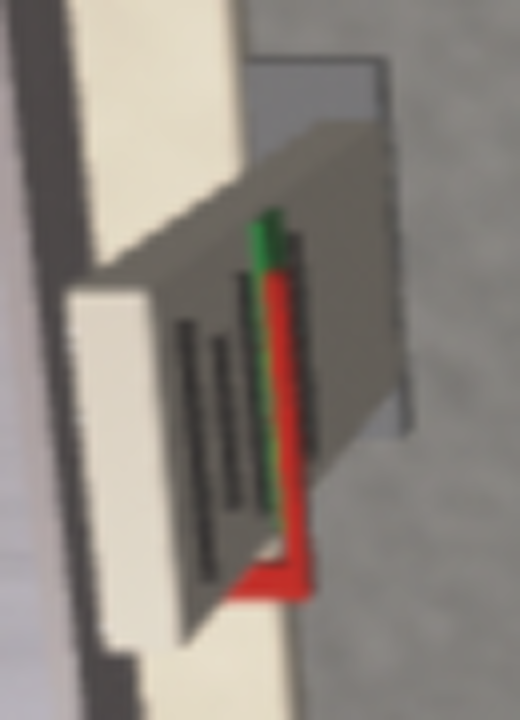

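Two gauge views were used to remove parallax. Their apparent readings are 27.7 mm and 31.9 mm, so the pointer stands about 2.5 mm off the plate. The true sink is then about 24 mm, so a third canister (about 30.5 mm) is needed. I'll fetch the nearest one.

```bash
python3 - <<'E'
from h import *
plan((421,273,200,6.4))
E
```

```text
now [443.4  52.2 189.6] yaw -83.7 t 36.58 w 66.4 F [-0.7 -0.3  0.5]
(421, 273, 200, 6.4) -> [-0.222, -0.0019, -0.0103] -90.1
```

Request:
jog_arm:
  increments:
    - [-0.012,0,-0.002,-9]
    - [-0.037,0,-0.005,-18]
    - [-0.065,0,-0.01,-28]
    - [-0.093,0,-0.01,-38]
    - [-0.12,-0.001,-0.01,-48]
    - [-0.147,-0.001,-0.01,-58]
    - [-0.175,-0.002,-0.01,-68]
    - [-0.2,-0.002,-0.01,-78]
    - [-0.217,-0.002,-0.01,-87]
    - [-0.222,-0.002,-0.01,-90]
  hand: 1

```text
clock: 37.83
position: [420.2, 273.6, 199.8]
ee_rot: [0.998, 0.057, -0.003, -0.0]
contact_force: [0.5, -0.4, -0.3]
gripper_width: 85.6
```

Request:
jog_arm:
  increments:
    - [0,0,0,0]
    - [0,0,0,0]

```text
clock: 38.08
position: [419.8, 273.2, 200.0]
ee_rot: [0.998, 0.057, -0.003, -0.0]
contact_force: [-0.3, -0.8, 0.2]
gripper_width: 85.2
```

```bash
python3 - <<'E'
from h import *
im,C=cans('wrist','pics/w20.png')
plan()
print(w2px(C,np.array([[421,274,58]])))
E
```

```text
now [419.9 273.2 200. ] yaw 6.5 t 38.12 w 85.1 F [-0.1  0.9  0.4]
[[319.49344573 193.02989043]]
```

View pics/w20.png

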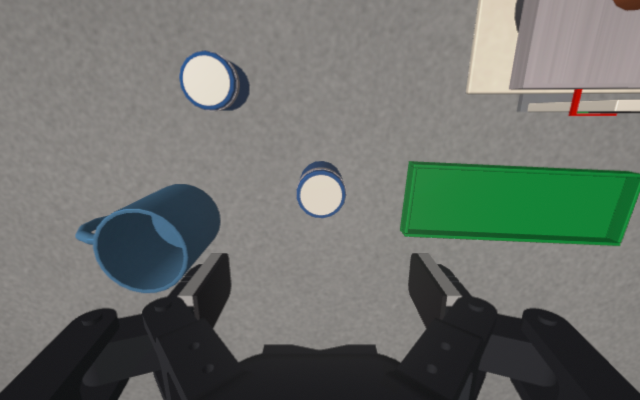

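Request:
jog_arm:
  increments:
    - [-0.001,0,0.02,0]
    - [-0.0015,0.0005,0.05,0]
    - [-0.0015,0.0005,0.09,0]
    - [-0.0015,0.0005,0.125,0]
    - [-0.0015,0.0005,0.148,0]
    - [-0.0015,0.0005,0.158,0]
    - [-0.0015,0.0005,0.16,0]
    - [-0.0015,0.0005,0.16,0]

```text
clock: 39.12
position: [417.9, 273.0, 40.8]
ee_rot: [0.998, 0.056, -0.003, -0.001]
contact_force: [-0.6, -0.6, 0.5]
gripper_width: 85.5
```

Request:
jog_arm:
  increments:
    - [0,0,0,0]
    - [0,0,0,0]
    - [0,0,0,0]
    - [0,0,0,0]
    - [0,0,0,0]
    - [0,0,0,0]
  hand: -1

```text
clock: 39.88
position: [418.3, 273.3, 41.7]
ee_rot: [0.998, 0.057, -0.002, -0.001]
contact_force: [-0.3, 0.2, 6.6]
gripper_width: 44.6
```

Request:
jog_arm:
  increments:
    - [0,0,-0.01,0]
    - [0,0,-0.03,0]
    - [0,0,-0.06,0]
    - [0,0,-0.1,0]
    - [0,0,-0.14,0]
    - [0,0,-0.165,0]
    - [0,0,-0.17,0]

```text
clock: 40.75
position: [419.3, 273.3, 213.5]
ee_rot: [0.998, 0.057, -0.001, -0.003]
contact_force: [1.0, -0.6, -3.2]
gripper_width: 44.6
```

```bash
python3 - <<'E'
from h import *
p=SC((45,45))
plan((*p,210,6.4))
cv2.imwrite('pics/w21.png',get_image('wrist')[:,:,::-1])
E
```

```text
now [419.3 273.3 213.5] yaw 6.5 t 40.75 w 44.6 F [ 1.  -0.6 -3.2]
(np.float64(558.4761516523407), np.float64(107.71824398810928), 210, 6.4) -> [0.1196, 0.1803, 0.0023] 0.1
```

View pics/w21.png

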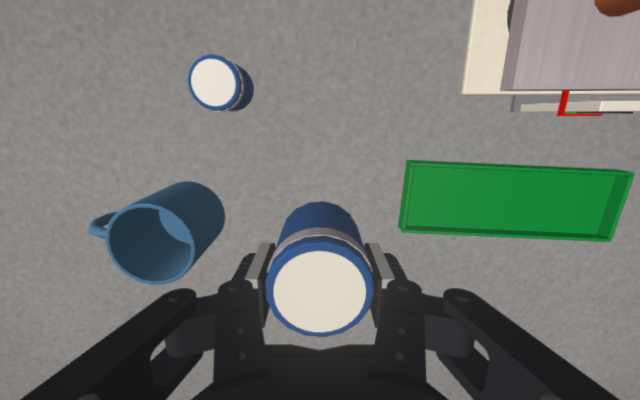

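Request:
jog_arm:
  increments:
    - [0.01,0.015,0,0]
    - [0.032,0.048,0,0]
    - [0.056,0.084,0,0]
    - [0.08,0.12,0,0]
    - [0.102,0.154,0,0]
    - [0.116,0.175,0.001,0]
    - [0.1195,0.18,0.002,0]
    - [0.1195,0.18,0.002,0]

```text
clock: 41.8
position: [557.6, 106.9, 208.1]
ee_rot: [0.998, 0.056, -0.003, -0.002]
contact_force: [-0.4, 0.5, -1.8]
gripper_width: 44.5
```

```bash
python3 - <<'E'
from h import *
im,C=cans('wrist','pics/w22.png')
p=SC((45,45))
plan((*p,150,6.4),(*p,107,6.4))
E
```

```text
now [557.4 107.4 208.5] yaw 6.5 t 41.85 w 44.6 F [ 0.6  0.3 -2.6]
(np.float64(558.4761516523407), np.float64(107.71824398810928), 150, 6.4) -> [0.0014, 0.0, 0.0585] 0.1
(np.float64(558.4761516523407), np.float64(107.71824398810928), 107, 6.4) -> [0.0016, 0.0002, 0.1015] 0.1
```

View pics/w22.png

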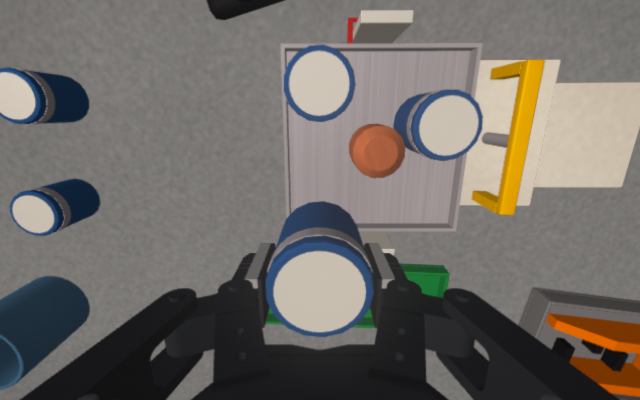

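Request:
jog_arm:
  increments:
    - [0.001,0,0.012,0]
    - [0.0015,0,0.03,0]
    - [0.0015,0,0.05,0]
    - [0.0015,0,0.067,0]
    - [0.0015,0,0.082,0]
    - [0.0015,0,0.092,0]
    - [0.0015,0,0.098,0]
    - [0.0015,0,0.101,0]
    - [0.0015,0,0.101,0]

```text
clock: 42.98
position: [558.5, 108.0, 107.9]
ee_rot: [0.998, 0.056, -0.002, -0.002]
contact_force: [-0.5, -0.3, -1.0]
gripper_width: 44.5
```

```bash
python3 - <<'E'
from h import *
plan()
E
```

```text
now [558.5 108.  107.9] yaw 6.5 t 42.98 w 44.5 F [-0.5 -0.3 -1. ]
```

Request:
jog_arm:
  increments:
    - [0,0,0.001,0]
    - [0,0,0.002,0]
    - [0,0,0.002,0]

```text
clock: 43.35
position: [558.6, 108.0, 106.1]
ee_rot: [0.998, 0.056, -0.002, -0.002]
contact_force: [-1.1, 0.3, 0.4]
gripper_width: 44.8
```

Request:
jog_arm:
  increments:
    - [0,0,0,0]
    - [0,0,0,0]
    - [0,0,0,0]
    - [0,0,0,0]
    - [0,0,0,0]
  hand: 0.55

```text
clock: 43.98
position: [558.7, 108.0, 106.1]
ee_rot: [0.998, 0.056, -0.002, -0.002]
contact_force: [0.1, -0.0, 0.2]
gripper_width: 66.3
```

Request:
jog_arm:
  increments:
    - [0,0,-0.01,0]
    - [0,0,-0.03,0]
    - [0,0,-0.06,0]
    - [0,0,-0.09,0]
    - [0,0,-0.11,0]
    - [0,0,-0.11,0]

```text
clock: 44.72
position: [560.1, 108.0, 218.5]
ee_rot: [0.998, 0.057, 0.0, -0.003]
contact_force: [0.5, 0.3, -0.5]
gripper_width: 66.2
```

```bash
python3 - <<'E'
from h import *
im,C=cans('wrist','pics/w23.png')
plan((365,44,190,-83.5))
E
```

```text
now [559.2 107.7 216.8] yaw 6.5 t 44.77 w 66.3 F [ 0.1 -0.1  0.2]
(365, 44, 190, -83.5) -> [-0.2001, 0.0416, 0.0271] 90.0
```

View pics/w23.png

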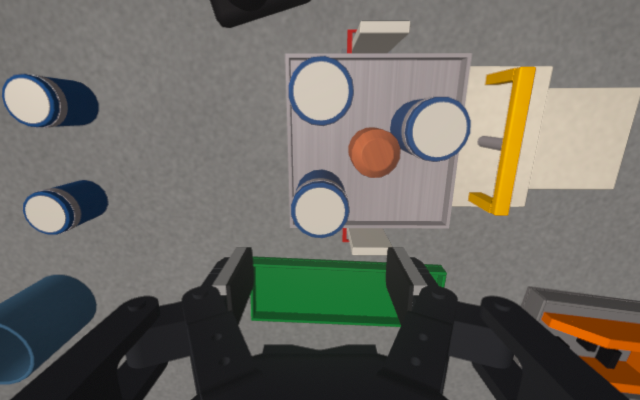

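Three canisters and the sample stand on the pan. I'll repeat the two-view gauge reading.

Request:
jog_arm:
  increments:
    - [-0.01,0.002,0,9]
    - [-0.03,0.006,0,18]
    - [-0.055,0.011,0,28]
    - [-0.08,0.016,0,38]
    - [-0.105,0.021,0.003,48]
    - [-0.13,0.027,0.008,58]
    - [-0.155,0.032,0.014,68]
    - [-0.178,0.037,0.02,78]
    - [-0.195,0.041,0.025,87]
    - [-0.2,0.0415,0.027,90]

```text
clock: 46.02
position: [363.1, 43.2, 188.9]
ee_rot: [0.745, -0.667, -0.003, 0.001]
contact_force: [0.6, 0.2, 0.8]
gripper_width: 66.4
```

Request:
jog_arm:
  increments:
    - [0,0,0,0]
    - [0,0,0,0]

```text
clock: 46.28
position: [363.0, 43.1, 188.4]
ee_rot: [0.745, -0.667, -0.004, 0.001]
contact_force: [-0.1, 0.3, -0.3]
gripper_width: 66.3
```

```bash
python3 - <<'E'
from h import *
im,C=cans('wrist','pics/w24.png')
crop(im,55,130,185,240,6,'pics/w24a.png')
plan()
E
```

```text
now [363.2  43.2 188.6] yaw -83.7 t 46.33 w 66.2 F [ 0.8 -0.3 -0.4]
```

View pics/w24a.png

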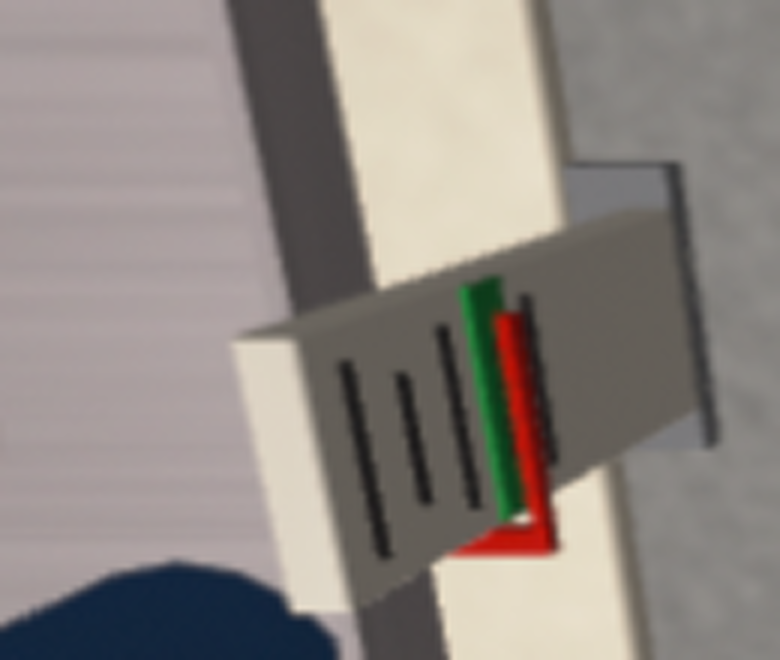

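Request:
jog_arm:
  increments:
    - [0,-0.02,0,0]
    - [0,-0.05,0,0]
    - [0,-0.07,0,0]
    - [0,-0.08,0,0]
    - [0,-0.08,0,0]

```text
clock: 46.95
position: [442.9, 52.0, 187.7]
ee_rot: [0.745, -0.667, -0.004, 0.001]
contact_force: [-1.0, -0.6, -0.6]
gripper_width: 66.4
```

```bash
python3 - <<'E'
from h import *
im,C=cans('wrist','pics/w25.png')
crop(im,200,150,265,240,8,'pics/w25a.png')
plan()
E
```

```text
now [442.3  51.9 187.8] yaw -83.7 t 47.00 w 66.1 F [-0.5  0.3 -0.3]
```

View pics/w25a.png

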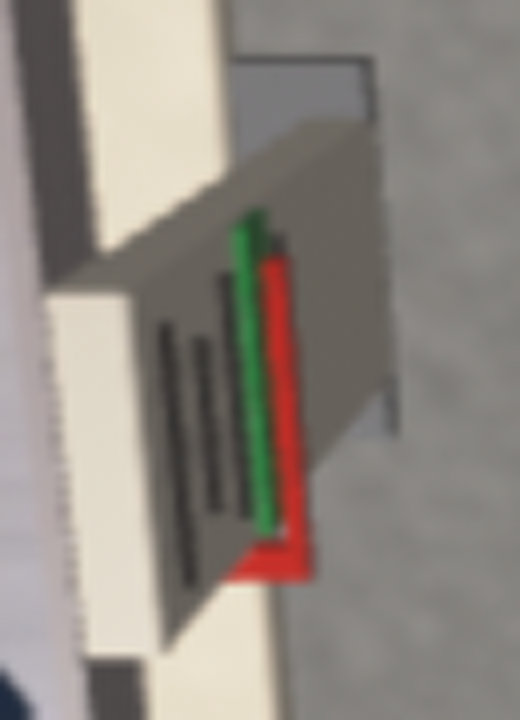

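```bash
python3 - <<'E'
from h import *
from scipy.optimize import brentq
def st(pos,y): return dict(position=np.array(pos),ee_rot=R.from_euler('z',y,degrees=True).__mul__(R.from_euler('x',180,degrees=True)).as_quat())
for pos,base,rim in (((363.1,43.1,188.5),(55+547/6,150),(55+255/6,150)),):
    C=cam('wrist',st(pos,-83.7))
    w=px2w(C,[base],8)[0]
    print('base edge world',w, 'expected scale y 75:', (np.array(w[:2])-SCX)@[-np.sin(SCY),np.cos(SCY)])
    yb=(np.array(w[:2])-SCX)@[-np.sin(SCY),np.cos(SCY)]
    f=lambda z:(px2w(C,[rim],z)[0][:2]-SCX)@[-np.sin(SCY),np.cos(SCY)]-yb
    for z in (70,75,80,85,90,100):print(z,f(z))
E
```

```text
base edge world [539.34017359  26.60671234   8.        ] expected scale y 75: 73.03479790321765
70 -3.338809615909142
75 0.2859311717039219
80 3.9106719593171135
85 7.535412746930177
90 11.160153534543241
100 18.409635109769482
```

```bash
python3 - <<'E'
from h import *
s=read_state();im=np.mean([get_image('wrist').astype(float) for _ in range(3)],0).astype(np.uint8)
np.savez('w26.npz',im=im,pos=s['position'],q=s['ee_rot'])
cv2.imwrite('pics/w26.png',im[:,:,::-1])
crop(im,170,60,270,150,8,'pics/w26a.png')
E
```

```text
(no output)
```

View pics/w26a.png

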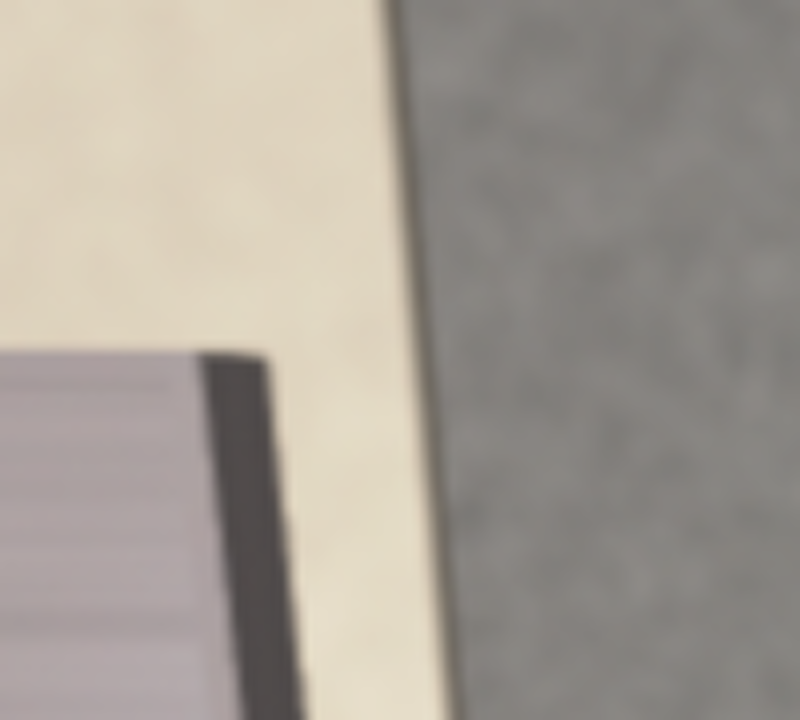

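View pics/w26.png

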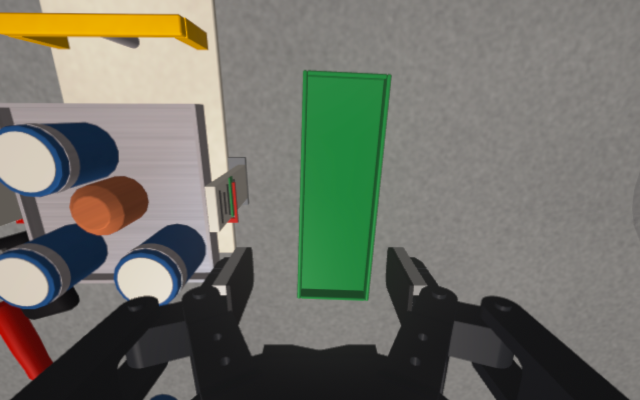

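```bash
python3 - <<'E'
from h import *
d=np.load('w26.npz');im=d['im']
crop(im,170,240,270,310,8,'pics/w26b.png')
E
```

```text
(no output)
```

View pics/w26b.png

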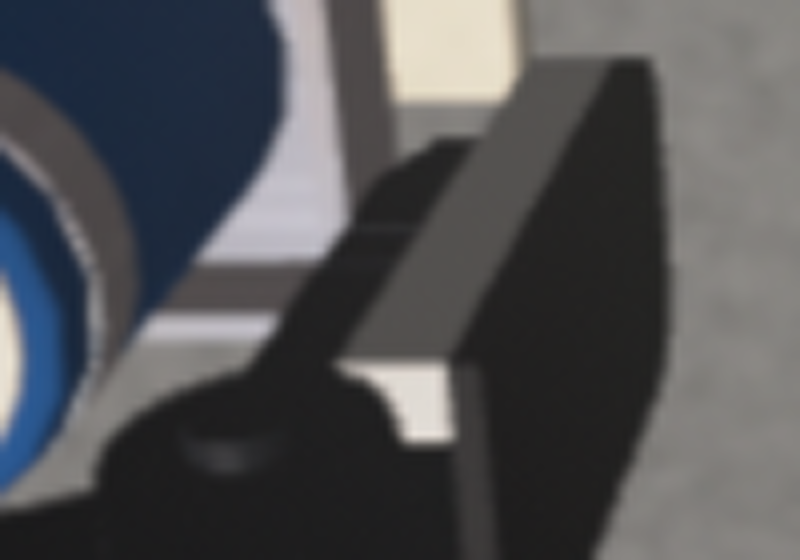

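```bash
python3 - <<'E'
from h import *
d=np.load('w26.npz');C=cam('wrist',dict(position=d['pos'],ee_rot=d['q']))
ux=np.array([np.cos(SCY),np.sin(SCY)]);uy=np.array([-ux[1],ux[0]])
for z in range(66,100,4):
    p=px2w(C,[[193,103.9],[195,282.3]],z)[:,:2]-SCX
    print(z,108-z,'len %.1f'%((p[1]-p[0])@ux),'mid %.1f'%(p.mean(0)@ux))
a=px2w(C,[[170+198/8,60+352/8],[170+245/8,60+700/8]],77)[:,:2]-SCX; print('rim y',a@uy,a@ux)
b=px2w(C,[[170+378/8,60],[170+447/8,60+700/8]],8)[:,:2]-SCX; print('base y',b@uy)
E
```

```text
66 42 len 156.1 mid 2.8
70 38 len 153.5 mid 1.6
74 34 len 151.0 mid 0.5
78 30 len 148.5 mid -0.7
82 26 len 145.9 mid -1.9
86 22 len 143.4 mid -3.0
90 18 len 140.9 mid -4.2
94 14 len 138.4 mid -5.4
98 10 len 135.8 mid -6.5
rim y [75.49883805 76.15575259] [-74.88507814 -43.12384036]
base y [74.26161554 74.88363705]
```

```bash
python3 - <<'E'
from h import *
d=np.load('w26.npz');im=d['im']
a=cv2.resize(im[60:90,290:400,::-1],None,fx=7,fy=7,interpolation=cv2.INTER_CUBIC)
b=cv2.resize(im[280:310,290:400,::-1],None,fx=7,fy=7,interpolation=cv2.INTER_CUBIC)
cv2.imwrite('pics/w26c.png',np.vstack([a,b]))
E
```

```text
(no output)
```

View pics/w26c.png

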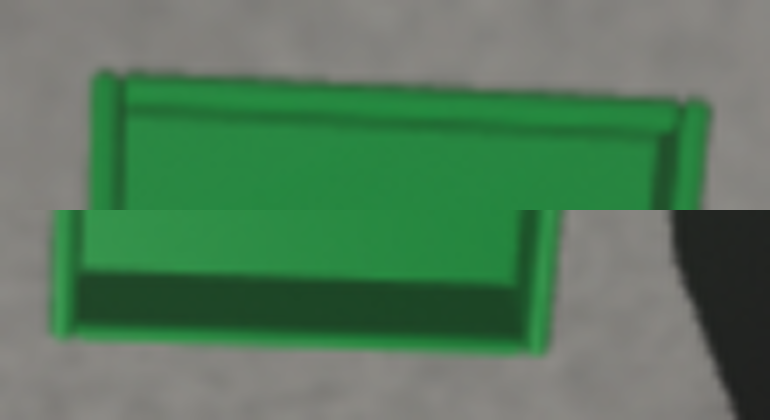

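```bash
python3 - <<'E'
from h import *
d=np.load('w26.npz');C=cam('wrist',dict(position=d['pos'],ee_rot=d['q']))
for z in(15,20,25):
    p=px2w(C,[[303.3,70.3],[391.4,74.3],[297.4,298.3],[368.1,300.4]],z)[:,:2]
    n=np.linalg.norm
    print(z,n(p[0]-p[2]),n(p[1]-p[3]),n(p[0]-p[1]),n(p[2]-p[3]),p.mean(0),p.round(1).tolist())
E
```

```text
15 238.70838934691298 238.4038918967118 80.31856388145337 80.38116020132746 [419.46864554  62.48508061] [[467.5, -53.8], [387.4, -59.3], [451.6, 184.4], [371.4, 178.6]]
20 234.70305633223614 234.40366810209005 78.97088357375253 79.03242957818834 [419.99667183  61.11329023] [[467.2, -53.2], [388.4, -58.6], [451.6, 181.0], [372.7, 175.3]]
25 230.69772331755928 230.40344430746833 77.62320326605173 77.68369895504918 [420.52469813  59.74149985] [[467.0, -52.6], [389.5, -57.9], [451.6, 177.6], [374.1, 172.0]]
```

The rim-length check puts the sink at about 30.6 mm once camera height is corrected against the green tray. That agrees with the gauge's 30.4–30.7 mm, mid-band. Next, the two leftover canisters go to the green tray.

```bash
python3 - <<'E'
from h import *
im,C=cans('top');crop(im,155,110,355,280,4,'pics/t26.png')
plan((506,377,200,6.4))
E
```

```text
now [442.1  51.9 188.3] yaw -83.6 t 47.20 w 65.9 F [ 0.2 -0.2  0.3]
(506, 377, 200, 6.4) -> [-0.316, -0.0995, -0.0111] -90.0
```

View pics/t26.png

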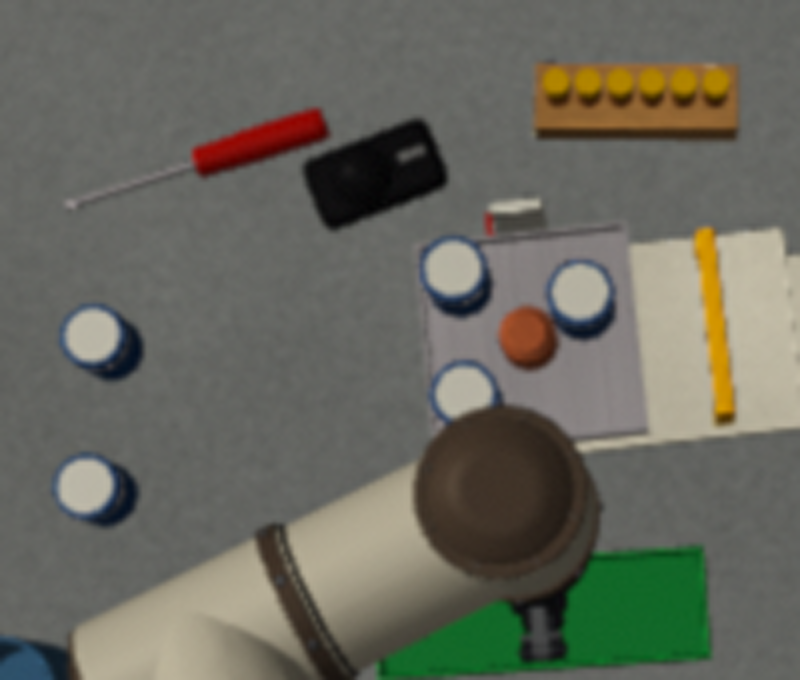

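Canister 2 has been nudged a couple of centimetres on the pan by the disturbance; it's now at (580,295) in the crop. It is still upright and on the pan, so I'll leave it and fetch the next one.

Request:
jog_arm:
  increments:
    - [-0.015,-0.005,-0.002,-9]
    - [-0.05,-0.016,-0.005,-18]
    - [-0.09,-0.028,-0.011,-28]
    - [-0.13,-0.041,-0.011,-38]
    - [-0.17,-0.054,-0.011,-48]
    - [-0.21,-0.066,-0.011,-58]
    - [-0.25,-0.079,-0.011,-68]
    - [-0.285,-0.09,-0.011,-78]
    - [-0.31,-0.098,-0.011,-87]
    - [-0.316,-0.0995,-0.011,-90]
  hand: 1

```text
clock: 48.45
position: [505.7, 378.5, 199.6]
ee_rot: [0.998, 0.058, -0.003, -0.002]
contact_force: [-0.1, 0.5, -0.6]
gripper_width: 85.5
```

Request:
jog_arm:
  increments:
    - [0,0,0,0]
    - [0,0,0,0]

```text
clock: 48.7
position: [505.4, 378.2, 199.6]
ee_rot: [0.998, 0.057, -0.003, -0.002]
contact_force: [-0.7, 0.3, 1.1]
gripper_width: 85.6
```

```bash
python3 - <<'E'
from h import *
im,C=cans('wrist','pics/w27.png')
plan()
print(w2px(C,np.array([[506,377,58]])))
E
```

```text
now [505.5 378.1 199.8] yaw 6.6 t 48.75 w 85.4 F [0.3 0.1 0.2]
[[322.03954147 194.03035175]]
```

View pics/w27.png

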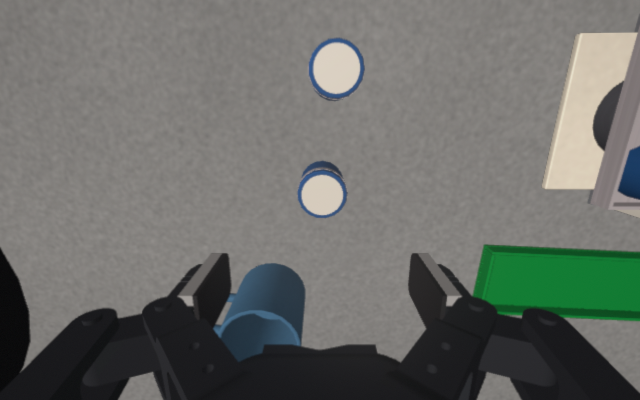

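```bash
python3 - <<'E'
from h import *
C=cam('top');print(px2w(C,[[155,284]],90)+[1.7,4.7,0])
plan((504.5,376.7,40,6.4))
E
```

```text
[[360.40512343 418.34693993  90.        ]]
now [505.5 378.1 199.8] yaw 6.6 t 48.75 w 85.4 F [0.3 0.1 0.2]
(504.5, 376.7, 40, 6.4) -> [-0.0002, 0.0019, 0.1598] 0.2
```

Mug is 100+ mm clear.

Request:
jog_arm:
  increments:
    - [0,0.001,0.02,0]
    - [-0.0005,0.0015,0.05,0]
    - [-0.0005,0.0015,0.09,0]
    - [-0.0005,0.0015,0.125,0]
    - [-0.0005,0.0015,0.148,0]
    - [-0.0005,0.0015,0.158,0]
    - [-0.0005,0.0015,0.16,0]
    - [-0.0005,0.0015,0.16,0]

```text
clock: 49.75
position: [504.6, 377.4, 40.8]
ee_rot: [0.998, 0.057, -0.002, -0.002]
contact_force: [-0.2, 0.6, 0.8]
gripper_width: 85.3
```

Request:
jog_arm:
  increments:
    - [0,0,0,0]
    - [0,0,0,0]
    - [0,0,0,0]
    - [0,0,0,0]
    - [0,0,0,0]
    - [0,0,0,0]
  hand: -1

```text
clock: 50.5
position: [505.1, 377.8, 41.9]
ee_rot: [0.998, 0.057, -0.002, -0.003]
contact_force: [-0.1, -1.1, 6.7]
gripper_width: 44.8
```

Request:
jog_arm:
  increments:
    - [0,0,-0.01,0]
    - [0,0,-0.03,0]
    - [0,0,-0.06,0]
    - [0,0,-0.1,0]
    - [0,0,-0.13,0]
    - [0,0,-0.14,0]
    - [0,0,-0.14,0]

```text
clock: 51.38
position: [505.3, 376.9, 181.5]
ee_rot: [0.998, 0.057, -0.002, -0.003]
contact_force: [0.3, -0.5, -2.3]
gripper_width: 44.6
```

```bash
python3 - <<'E'
from h import *
plan((424,1,180,3.8))
cv2.imwrite('pics/w28.png',get_image('wrist')[:,:,::-1])
E
```

```text
now [505.3 376.9 181.5] yaw 6.6 t 51.38 w 44.6 F [ 0.3 -0.5 -2.3]
(424, 1, 180, 3.8) -> [-0.1237, 0.3642, -0.0002] 2.8
```

View pics/w28.png

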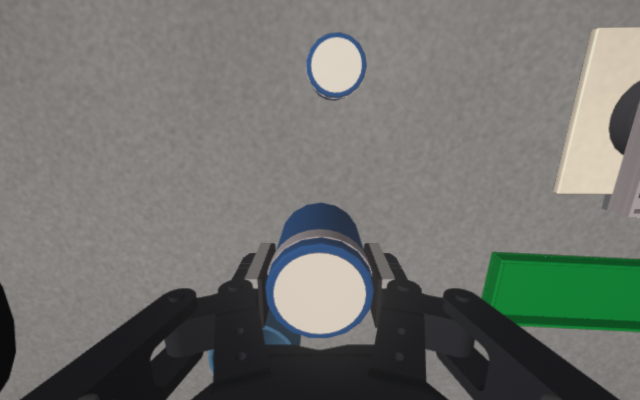

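Request:
jog_arm:
  increments:
    - [-0.007,0.02,0,0]
    - [-0.022,0.065,0,1]
    - [-0.039,0.115,0,1.5]
    - [-0.056,0.165,0,2]
    - [-0.073,0.215,0,2.5]
    - [-0.09,0.265,0,2.8]
    - [-0.106,0.312,0,2.8]
    - [-0.118,0.348,0,2.8]
    - [-0.1235,0.364,0,2.8]
    - [-0.1235,0.364,0,2.8]

```text
clock: 52.68
position: [423.3, 0.2, 178.7]
ee_rot: [0.999, 0.032, -0.004, -0.002]
contact_force: [0.7, 0.2, -2.3]
gripper_width: 44.6
```

```bash
python3 - <<'E'
from h import *
plan((424,1,100,3.8),(424,1,46,3.8))
cv2.imwrite('pics/w29.png',get_image('wrist')[:,:,::-1])
E
```

```text
now [4.233e+02 2.000e-01 1.787e+02] yaw 3.7 t 52.67 w 44.6 F [ 0.7  0.2 -2.3]
(424, 1, 100, 3.8) -> [0.0013, -0.0005, 0.0787] -0.1
(424, 1, 46, 3.8) -> [0.0017, -0.0003, 0.1327] -0.1
```

View pics/w29.png

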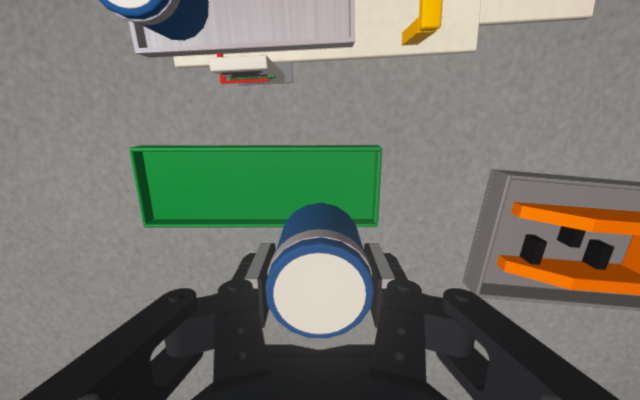

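Request:
jog_arm:
  increments:
    - [0.0005,0,0.015,0]
    - [0.001,0,0.04,0]
    - [0.0015,0,0.07,0]
    - [0.0015,0,0.098,0]
    - [0.0015,0,0.117,0]
    - [0.0015,0,0.127,0]
    - [0.0015,0,0.131,0]
    - [0.0015,0,0.133,0]
    - [0.0015,0,0.133,0]

```text
clock: 53.85
position: [424.9, 1.7, 46.4]
ee_rot: [0.999, 0.033, -0.003, -0.002]
contact_force: [-0.1, 1.0, -2.2]
gripper_width: 44.7
```

```bash
python3 -c "
from h import *
plan()"
```

```text
now [424.9   1.7  46.4] yaw 3.7 t 53.85 w 44.7 F [-0.1  1.  -2.2]
```

Request:
jog_arm:
  increments:
    - [0,0,0.001,0]
    - [0,0,0.002,0]
    - [0,0,0.002,0]

```text
clock: 54.22
position: [425.3, 1.8, 45.8]
ee_rot: [0.999, 0.033, -0.002, -0.002]
contact_force: [-3.6, 0.7, 10.3]
gripper_width: 44.6
```

Touching the floor; release and lift.

Request:
jog_arm:
  increments:
    - [0,0,0,0]
    - [0,0,0,0]
    - [0,0,0,0]
    - [0,0,0,0]
    - [0,0,0,0]
  hand: 0.7

```text
clock: 54.85
position: [425.2, 1.8, 45.7]
ee_rot: [0.999, 0.033, -0.002, -0.002]
contact_force: [0.1, 1.0, -0.2]
gripper_width: 72.3
```

Request:
jog_arm:
  increments:
    - [0,0,-0.01,0]
    - [0,0,-0.03,0]
    - [0,0,-0.06,0]
    - [0,0,-0.1,0]
    - [0,0,-0.14,0]
    - [0,0,-0.155,0]

```text
clock: 55.6
position: [426.9, 1.4, 204.0]
ee_rot: [0.999, 0.033, 0.001, -0.003]
contact_force: [0.1, -0.4, -0.5]
gripper_width: 72.8
```

```bash
python3 - <<'E'
from h import *
plan((613,376,200,6.4))
cv2.imwrite('pics/w30.png',get_image('wrist')[:,:,::-1])
E
```

```text
now [426.9   1.4 204. ] yaw 3.8 t 55.60 w 72.8 F [ 0.1 -0.4 -0.5]
(613, 376, 200, 6.4) -> [0.2104, -0.3616, 0.0065] -2.6
```

View pics/w30.png

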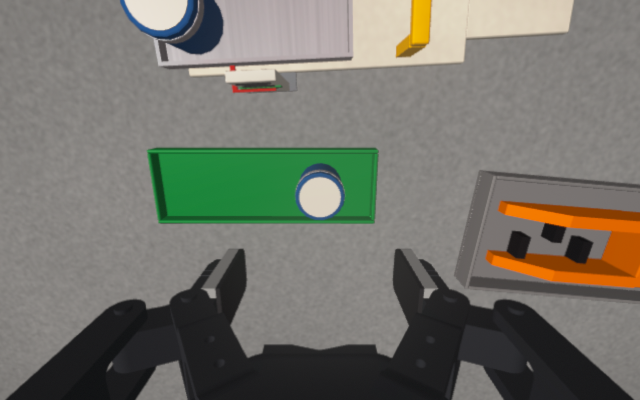

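Canister stands in the green tray at (320,195). Now the last one.

Request:
jog_arm:
  increments:
    - [0.01,-0.017,0,0]
    - [0.034,-0.058,0,0]
    - [0.061,-0.105,0,-1]
    - [0.089,-0.153,0,-1.5]
    - [0.117,-0.2,0,-2]
    - [0.144,-0.248,0.002,-2.6]
    - [0.17,-0.292,0.004,-2.6]
    - [0.193,-0.332,0.006,-2.6]
    - [0.207,-0.356,0.006,-2.6]
    - [0.21,-0.3615,0.006,-2.6]
  hand: 1

```text
clock: 56.9
position: [612.9, 378.3, 199.1]
ee_rot: [0.998, 0.057, 0.0, -0.002]
contact_force: [-0.4, -0.9, 0.1]
gripper_width: 85.4
```

Request:
jog_arm:
  increments:
    - [0,0,0,0]
    - [0,0,0,0]

```text
clock: 57.15
position: [612.3, 377.6, 198.6]
ee_rot: [0.998, 0.056, -0.0, -0.002]
contact_force: [0.1, -0.5, 0.3]
gripper_width: 85.2
```

```bash
python3 - <<'E'
from h import *
im,C=cans('wrist','pics/w31.png')
plan((613,376,40,6.4))
print(w2px(C,np.array([[613,376,58]])))
E
```

```text
now [612.5 377.5 199.1] yaw 6.5 t 57.20 w 85.5 F [-0.2 -0.2  0.2]
(613, 376, 40, 6.4) -> [0.0002, 0.0022, 0.1591] 0.1
[[322.47478489 195.18319427]]
```

View pics/w31.png

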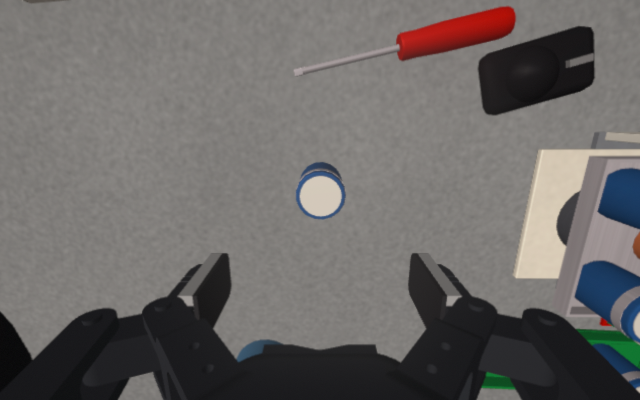

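Request:
jog_arm:
  increments:
    - [-0.0005,0,0.02,0]
    - [-0.001,0,0.05,0]
    - [-0.001,0.0005,0.09,0]
    - [-0.001,0.0005,0.125,0]
    - [-0.001,0.0005,0.147,0]
    - [-0.001,0.0005,0.157,0]
    - [-0.001,0.0005,0.159,0]
    - [-0.001,0.0005,0.159,0]

```text
clock: 58.2
position: [612.2, 377.8, 41.5]
ee_rot: [0.998, 0.056, 0.001, -0.003]
contact_force: [-0.1, -0.3, -0.7]
gripper_width: 85.4
```

Request:
jog_arm:
  increments:
    - [0,0,0,0]
    - [0,0,0,0]
    - [0,0,0,0]
    - [0,0,0,0]
    - [0,0,0,0]
    - [0,0,0,0]
  hand: -1

```text
clock: 58.95
position: [612.8, 378.3, 42.7]
ee_rot: [0.998, 0.057, 0.002, -0.003]
contact_force: [-0.2, -0.4, 4.7]
gripper_width: 44.5
```

Request:
jog_arm:
  increments:
    - [0,0,-0.01,0]
    - [0,0,-0.03,0]
    - [0,0,-0.06,0]
    - [0,0,-0.1,0]
    - [0,0,-0.14,0]
    - [0,0,-0.165,0]
    - [0,0,-0.17,0]

```text
clock: 59.82
position: [612.7, 377.7, 216.0]
ee_rot: [0.998, 0.057, 0.004, -0.005]
contact_force: [-0.4, -0.5, -2.2]
gripper_width: 44.8
```

```bash
python3 - <<'E'
from h import *
plan((416,230,200,3.8),(416,121,190,3.8))
cv2.imwrite('pics/w32.png',get_image('wrist')[:,:,::-1])
E
```

```text
now [612.7 377.7 216. ] yaw 6.5 t 59.83 w 44.8 F [-0.4 -0.5 -2.2]
(416, 230, 200, 3.8) -> [-0.2123, 0.1246, 0.0131] 2.7
(416, 121, 190, 3.8) -> [-0.2247, 0.233, 0.0221] 2.7
```

View pics/w32.png

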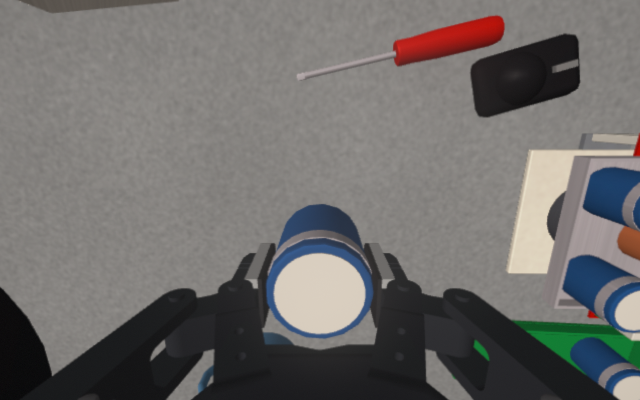

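Request:
jog_arm:
  increments:
    - [-0.012,0.012,0,0]
    - [-0.04,0.041,0,1]
    - [-0.072,0.074,0,1.5]
    - [-0.104,0.108,0.003,2]
    - [-0.136,0.141,0.008,2.7]
    - [-0.168,0.174,0.013,2.7]
    - [-0.196,0.203,0.018,2.7]
    - [-0.216,0.224,0.021,2.7]
    - [-0.2245,0.233,0.022,2.7]
    - [-0.2245,0.233,0.022,2.7]

```text
clock: 61.12
position: [415.5, 120.5, 189.3]
ee_rot: [0.999, 0.033, 0.003, -0.004]
contact_force: [1.3, 0.9, -1.6]
gripper_width: 44.9
```

```bash
python3 - <<'E'
from h import *
plan((416,121,100,3.8),(416,121,47,3.8))
cv2.imwrite('pics/w33.png',get_image('wrist')[:,:,::-1])
E
```

```text
now [415.5 120.5 189.3] yaw 3.8 t 61.12 w 44.9 F [ 1.3  0.9 -1.6]
(416, 121, 100, 3.8) -> [-0.0, 0.0002, 0.0893] -0.0
(416, 121, 47, 3.8) -> [-0.0003, 0.0007, 0.1423] -0.0
```

View pics/w33.png

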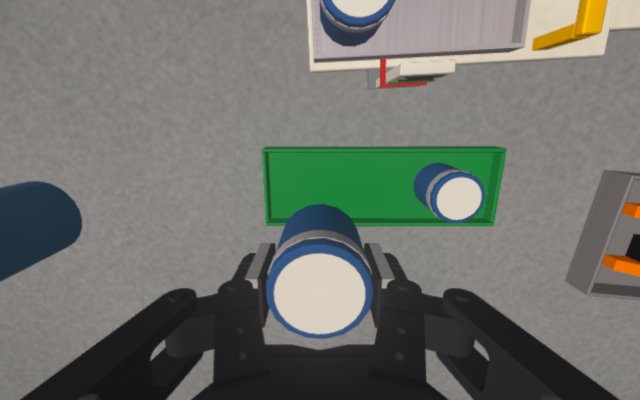

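Request:
jog_arm:
  increments:
    - [0,0,0.015,0]
    - [0,0,0.045,0]
    - [0,0,0.078,0]
    - [0,0.0005,0.106,0]
    - [0,0.0005,0.125,0]
    - [0,0.0005,0.135,0]
    - [0,0.0005,0.14,0]
    - [0,0.0005,0.142,0]
    - [0,0.0005,0.142,0]

```text
clock: 62.3
position: [417.5, 122.2, 48.0]
ee_rot: [0.999, 0.033, 0.004, -0.004]
contact_force: [-0.0, -0.1, -2.5]
gripper_width: 44.9
```

```bash
python3 -c "
from h import *
plan()"
```

```text
now [417.5 122.2  48. ] yaw 3.8 t 62.30 w 44.9 F [-0.  -0.1 -2.5]
```

Request:
jog_arm:
  increments:
    - [0,0,0.001,0]
    - [0,0,0.002,0]
    - [0,0,0.002,0]

```text
clock: 62.68
position: [418.0, 122.5, 46.6]
ee_rot: [0.999, 0.033, 0.004, -0.005]
contact_force: [-0.5, 0.1, 5.3]
gripper_width: 44.5
```

Request:
jog_arm:
  increments:
    - [0,0,0,0]
    - [0,0,0,0]
    - [0,0,0,0]
    - [0,0,0,0]
    - [0,0,0,0]
  hand: 0.7

```text
clock: 63.3
position: [418.0, 122.5, 46.6]
ee_rot: [0.999, 0.033, 0.004, -0.005]
contact_force: [0.6, -0.4, 1.1]
gripper_width: 72.5
```

Request:
jog_arm:
  increments:
    - [0,0,-0.01,0]
    - [0,0,-0.03,0]
    - [0,0,-0.06,0]
    - [0,0,-0.1,0]
    - [0,0,-0.14,0]
    - [0,0,-0.16,0]

```text
clock: 64.05
position: [417.3, 121.3, 209.7]
ee_rot: [0.999, 0.033, 0.006, -0.006]
contact_force: [0.4, 0.1, -0.8]
gripper_width: 72.3
```

```bash
python3 - <<'E'
from h import *
plan((365,44,190,-83.5),(380,320,260,3.8))
cv2.imwrite('pics/w34.png',get_image('wrist')[:,:,::-1])
E
```

```text
now [417.3 121.3 209.7] yaw 3.8 t 64.05 w 72.3 F [ 0.4  0.1 -0.8]
(365, 44, 190, -83.5) -> [-0.0576, 0.0738, 0.0181] 87.3
(380, 320, 260, 3.8) -> [-0.0233, -0.2014, -0.0483] 0.0
```

View pics/w34.png

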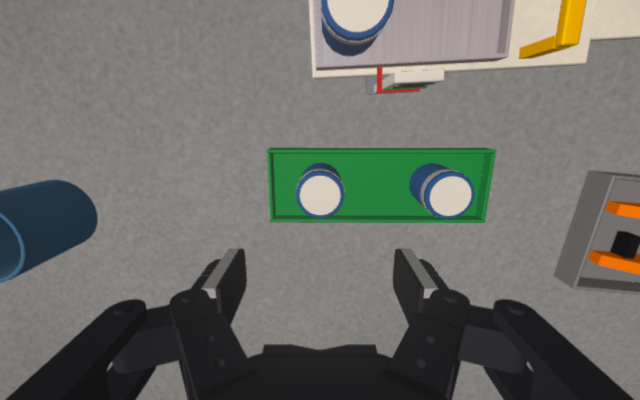

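Request:
jog_arm:
  increments:
    - [-0.002,-0.015,-0.005,0]
    - [-0.006,-0.05,-0.013,0]
    - [-0.01,-0.09,-0.023,0]
    - [-0.015,-0.13,-0.032,0]
    - [-0.019,-0.165,-0.04,0]
    - [-0.022,-0.19,-0.046,0]
    - [-0.023,-0.2,-0.048,0]
    - [-0.023,-0.2,-0.048,0]
    - [-0.023,-0.2,-0.048,0]

```text
clock: 65.22
position: [380.9, 318.2, 261.2]
ee_rot: [0.999, 0.033, 0.008, -0.006]
contact_force: [0.3, -0.9, 0.0]
gripper_width: 72.7
```

```bash
python3 - <<'E'
from h import *
im=get_image('top');crop(im,230,120,430,290,4,'pics/t35.png');cv2.imwrite('pics/t35f.png',im[:,:,::-1])
b=np.mean([get_image('side').astype(float) for _ in range(5)],0).astype(np.uint8)
crop(b,240,130,400,250,5,'pics/s35.png')
plan()
E
```

```text
now [381.2 318.6 261.7] yaw 3.8 t 65.53 w 72.6 F [-0.2  0.2  0.6]
```

View pics/t35.png

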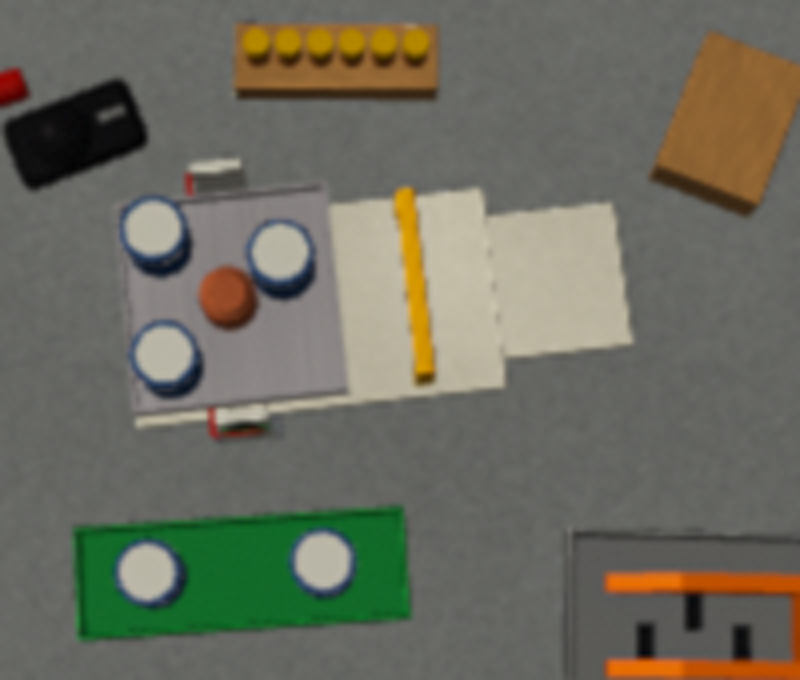

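View pics/s35.png

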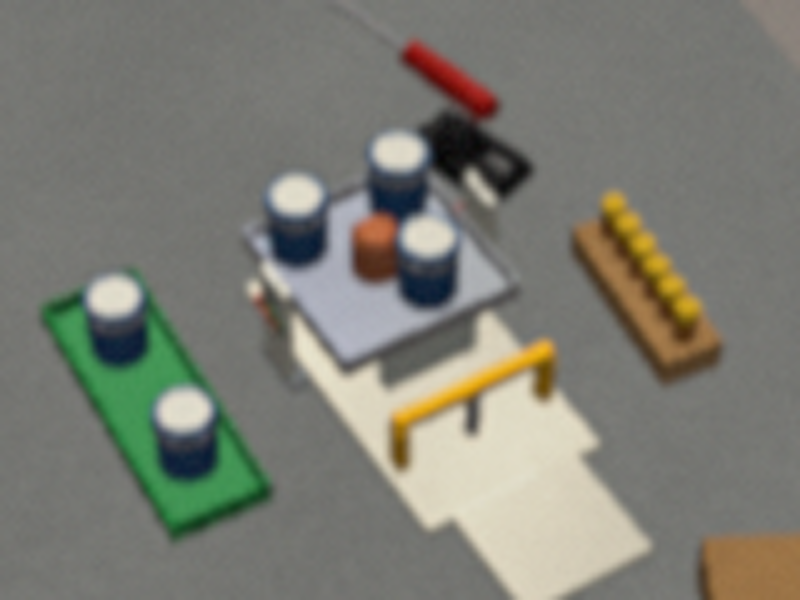

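View pics/t35f.png

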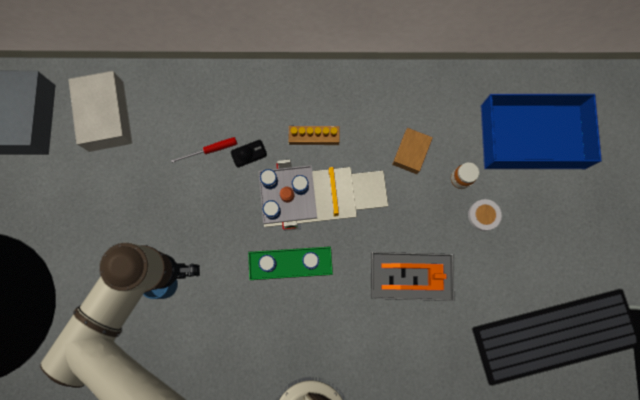

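Everything is in place, but my eyeballed side-view sink comes out a bit higher than the gauge. I'll make a sub-pixel check against the first picture.

```bash
python3 - <<'E'
from h import *
ims=[cv2.imread('pics/side0.png')[:,:,::-1].astype(float),np.mean([get_image('side').astype(float) for _ in range(8)],0)]
ims.append(cv2.imread('pics/s17.png').astype(float)) 
C=cam('side')
def edge(im,s,seg,ny):
    # sample profile vertical around predicted line, average along the line, find steepest
    n=40;t=np.linspace(.12,.88,n)[:,None]
    P=np.array(seg[0])*(1-t)+np.array(seg[1])*t
    uv=w2px(C,np.array([SC(p).tolist()+[108-s] for p in P]))
    off=np.arange(-6,6.01,.1)
    g=im.mean(2).astype(np.float32)
    mx=(uv[:,0][:,None]+0*off).astype(np.float32);my=(uv[:,1][:,None]+off).astype(np.float32)
    pr=cv2.remap(g,mx,my,cv2.INTER_CUBIC).mean(0)
    return off,pr
for nm,seg in dict(front=((-75,75),(-75,-75)),left=((-75,75),(75,75))).items():
    for k,s in((0,0),(1,30)):
        off,pr=edge(ims[k],s,seg,0)
        print(nm,k,[int(v) for v in pr[::5]])
E
```

```text
front 0 [168, 169, 170, 172, 172, 173, 174, 176, 177, 176, 173, 165, 152, 134, 115, 96, 82, 76, 77, 82, 88, 92, 95, 97, 96]
front 1 [117, 120, 123, 126, 129, 134, 140, 147, 155, 162, 166, 165, 158, 145, 127, 107, 91, 82, 83, 90, 101, 110, 117, 121, 123]
left 0 [162, 164, 166, 167, 169, 171, 171, 170, 167, 161, 151, 139, 126, 113, 105, 103, 108, 118, 132, 147, 160, 172, 180, 186, 189]
left 1 [116, 121, 127, 134, 141, 148, 154, 159, 162, 164, 163, 159, 154, 147, 142, 138, 138, 140, 143, 146, 149, 150, 151, 152, 154]
```

The sub-pixel side comparison gives a sink of about 30.8 mm, which agrees with the gauge and rim checks. Handing in.

```bash
python3 -c "
from bench import *
print(job_done(), read_state()['clock'])"
```

```text
the job is handed in; nothing more can be done
the job is handed in; nothing more can be done
```

The job is handed in; no verdict was reported. I worked the wedge out with alternating side pulls of about 13 mm and laid it flat in the grey tray. Three blue canisters then went on the pan beside the sample, and the other two stand in the green tray.

**Last checks:**
- **Pan sink:** the two-view gauge reading gave 30.4–30.7 mm, the rim-length check 30.6 mm and the side-camera comparison 30.8–31.3 mm. All are inside the green band of 26–34 mm.
- **Positions:** the final pictures show the wedge centred in its tray, and the sample and all five canisters upright. The bystanders look unmoved, and the gripper is clear of everything. The run had taken about 65 of the 210 s.

**Disagreements and disturbances:**
- **Camera offset:** the top camera was about 5 mm off from the wrist camera. I used the wrist camera's values.
- **Early side-view readings:** two rough readings from the side picture disagreed with the gauge. One gave 22–28 mm with two canisters on (gauge: about 24 mm). The other, by eye at the end, gave 30–37 mm. I discarded both once the later checks agreed.
- **Uncorrected rim estimate:** a first estimate from the pan's rim gave 32–33 mm. It dropped to 30.6 mm once I corrected the camera height against the green tray.
- **Canister knocked:** the second canister on the pan was shifted about 25 mm during the run. It stayed upright on the pan, so I left it there.

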